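# Lock the reference-standard jars away in the combination case

## Robot

A 6-joint arm with a two-finger parallel gripper is mounted at the origin on the work surface. World frame = base frame: x ahead of the robot, y to its left, z up, the work surface at z = 0. Lengths are in m, angles in rad, forces in N, time in s.
With the tool pointing down it reaches from about 0.35 to 0.875 m from the base axis. Payload 4.2 kg.
Tool frame: the origin (TCP) lies between the finger pads, 19 mm behind the fingertips; this is the grasp point; z points along the fingers, y is the direction in which the jaws open and shut (so a half turn about z gives the same grasp; the last joint's range is limited). The gripper opens to 87 mm and grips with 3 to 60 N. Pads are 19 mm wide; open, the fingers measure 117 mm over their backs; the gripper's body (75 mm by 190 mm) begins 51 mm behind the grasp point.
Start: joints at [0.259, 0.385, 0.008, 0, -1.194, -0.259], TCP at [0.625, 0, 0.241] pointing down, gripper open.
Joint ranges: [-3.14, 3.14], [-1.21, 2.06], [-1.07, 1.41], [-3.16, 2.05], [-2.99, -0.16], [-3.1, 3.1]. Speed limits (rad/s): [2.79, 2.79, 3.14, 3.14, 3.14, 3.14].

## Interface

Orientations are given as a unit quaternion [w, x, y, z].
In Python, from rig import r gives the robot as it stands. The module is installed in compiled form; this text tells all that it offers.
- The arm moves only by the tool play_rows, never from a script. Its argument "series" is a list of rows, each a list of 3 entries, a list of its own where there are three numbers: the shift along the tool's x, y, z in m, then the turn, a rotation vector about the tool's x, y, z in rad, then the closure in counts, from 0 (fully open) to 255 (shut). A call has 1 to 12 rows; each row shifts and turns the commanded pose from where the row before left it, along the tool's axes as they then stand; what a row does not reach is not made up. A row lasts 1/8 s, in which the tool goes at most 62.5 mm and 10.7 degrees, less where a joint would pass 70% of its speed; a pose out of reach is approached as far as the arm can. A call with a gripper value outside its range is refused whole. The fingers move at their own pace and stop on an object; "squeeze" is the grip in N (left out, the last holds). Time passes only in rows, so rows that do not move let the fingers close. It gives the time, the measured TCP pose, the force and the opening at its end, in the units of the state.
- r.state(): the state, without advancing time (a new reading comes with each control period).
- r.camera(name): name is "scene" or "side" or "wrist"; returns the picture (480x640x3 uint8, red, green, blue); there is no depth.
- r.camera_info(name): a dict with "fov_y" (degrees; the focal length in pixels is half the picture's height over the tangent of half this angle, whatever the lens; pixels are square), "cx", "cy" (the principal point, pixels), "world_to_cam" (4x4, takes a point from world to camera coordinates); the wrist camera has in their place "mount" (4x4, takes a point from camera to tool coordinates, whose origin is the TCP and whose axes are the flange's). Camera axes: x right, y up, looking along -z (the intrinsics and any distortion apply to the point x, -y, -z); pixel columns grow to the right and rows downward; lengths in m; the calibration is good to about 2 mm. The wrist camera is an equidistant fisheye: a pixel r from the principal point sees the ray r / f radians off the axis. A picture is of the moment at which its call begins: read the wrist's pose just before it. camera_info takes no time and is no camera call.
- r.job_done(): hands the job in, once; it reports no verdict.
The state is a dict: "time_s": time; "qpos": joint angles; "joint_vel": joint speeds; "tau": joint torques, N m; "position": TCP position; "orientation": TCP orientation; "wrist_force": force on the tool from outside, world axes, zero at the start; "moment": the same for the moment, N m; "width": opening from 0.0 (shut) to 1.0 (fully open).
Only numpy, scipy, OpenCV 4.12 (cv2) and the standard library are available. Lean on these libraries where they do the work, as an engineer would, in place of code of your own. Each camera call takes 0.05 s, during which the arm holds its last target.

## Task

Set the three dials of the locked case to the code 4 - 2 - 5 (from the robot's right to its left), slide the bolt fully open and swing the lid up and right back. Put every small amber jar that is on the bench upright into the case, one per cell, then shut the lid fully and slide the bolt back home. Leave the other things on the bench where they are.

Things in the scene. Friction and masses are not known exactly. Their poses are not given: they have to be found in the camera images.
- case: Divided storage case, fixed to the bench. Origin: middle of the divided part's underside, on the bench. Its x points away from the robot, y to the robot's left (yaw varies a little), z up. Divided part: x from -66 to 66 mm, y from -138 to 138 mm, walls 36 mm high, 4 mm thick, floor 6 mm thick.
- cells (a point): Middle of the case's inner floor, 6 mm above the bench, axes as the case's. Dividers 4 mm thick, tops 33 mm above the bench, make 2 x 4 open-topped cells of 60 mm (x) by 64 mm (y), centres at x = -32 and 32 mm, y = -102, -34, 34 and 102 mm from here.
- lock (a point): Middle of the flat top of the aluminium lock housing along the case's front, 55 mm above the bench, axes as the case's; at x = -111 mm in the case's frame. Housing 62 mm (x) by 276 mm (y). From right to left stand dials 1, 2, 3 (y = -105, -35, 35 mm) and the bolt's fin (y = 100 mm when home), all at x = 6 mm from here.
- dial1 (a joint): Rightmost dial, must be at mark 4 (3.142 rad). Turns about the vertical, stops at 0 and 5.236 rad. Six marks 1.0472 rad apart, shown by 1 to 6 dots: value = (mark - 1) x 1.0472, growing clockwise seen from above. Friction 0.06 N m holds it. It cannot turn while the bolt is drawn. The bolt is free only with all three dials within about 0.17 rad of the code.
- dial2 (a joint): Middle dial, must be at mark 2 (1.047 rad). Turns about the vertical, stops at 0 and 5.236 rad. Six marks 1.0472 rad apart, shown by 1 to 6 dots: value = (mark - 1) x 1.0472, growing clockwise seen from above. Friction 0.06 N m holds it. It cannot turn while the bolt is drawn. The bolt is free only with all three dials within about 0.17 rad of the code.
- dial3 (a joint): Leftmost dial, must be at mark 5 (4.189 rad). Turns about the vertical, stops at 0 and 5.236 rad. Six marks 1.0472 rad apart, shown by 1 to 6 dots: value = (mark - 1) x 1.0472, growing clockwise seen from above. Friction 0.06 N m holds it. It cannot turn while the bolt is drawn. The bolt is free only with all three dials within about 0.17 rad of the code.
- dial1_grip (a point): On the axis of dial 1, 80 mm above the bench: a good TCP height. Black grip bar 40 mm long, 12 mm wide, 60.5 to 84.5 mm above the bench, over a disc of radius 20 mm. The point's x axis is the way the bar points (half with the white line): the case's +x at value 0, at angle -value from it otherwise.
- dial2_grip (a point): On the axis of dial 2, 80 mm above the bench: a good TCP height. Black grip bar 40 mm long, 12 mm wide, 60.5 to 84.5 mm above the bench, over a disc of radius 20 mm. The point's x axis is the way the bar points (half with the white line): the case's +x at value 0, at angle -value from it otherwise.
- dial3_grip (a point): On the axis of dial 3, 80 mm above the bench: a good TCP height. Black grip bar 40 mm long, 12 mm wide, 60.5 to 84.5 mm above the bench, over a disc of radius 20 mm. The point's x axis is the way the bar points (half with the white line): the case's +x at value 0, at angle -value from it otherwise.
- bolt (a joint): Sliding bolt of the lock, in m: 0 = home (locked over the lid's tongue), 0.026 = fully open, toward the case's +y (the robot's left). About 2.5 N of friction; it stays where it is left. With a dial off the code it moves only 2 to 3 mm. It goes home only if the lid is fully shut.
- bolt_grip (a point): On the bolt's upright steel fin, 80 mm above the bench: a good TCP height. The fin is 12 mm thick along the case's y, 24 mm wide along x, and stands from 55 to 85.5 mm above the bench.
- lid (a joint): Hinge of the hood-like white lid (0.36 kg, 40 mm deep, its top 76 mm above the bench when shut), in rad: 0 = shut, 1.75 = stop when open. It turns about the case's y axis at its far lower edge. Friction holds it beyond about 0.8 rad; below that it may sink shut by itself.
- lid_handle (a point): Middle of the lid's round steel handle bar: 10 mm thick, 100 mm long along the case's y, axis 38 mm off the lid's top. When shut at x = -54, z = 114 mm in the case's frame: 120 mm before and 78 mm above the hinge line. Pinched across from above, the bar turns between the fingers, so the tool can stay pointing down while the lid swings.
- lid_hinge (a point): Middle of the lid's hinge line, at x = 66 mm, z = 36 mm in the case's frame; the axis is the case's y.
- jar1: Small amber glass jar with black screw cap, 44 mm in diameter, 56 mm tall, heavy-bottomed (cap: the top 14 mm), about 0.12 kg, standing upright on the bench to the left of the case. Origin: centre of its underside; z up its axis. Two to four of the four jars are present; an absent one reads None.
- jar2: Small amber glass jar with black screw cap, 44 mm in diameter, 56 mm tall, heavy-bottomed (cap: the top 14 mm), about 0.12 kg, standing upright on the bench to the left of the case. Origin: centre of its underside; z up its axis. Two to four of the four jars are present; an absent one reads None.
- jar3: Small amber glass jar with black screw cap, 44 mm in diameter, 56 mm tall, heavy-bottomed (cap: the top 14 mm), about 0.12 kg, standing upright on the bench to the left of the case. Origin: centre of its underside; z up its axis. Two to four of the four jars are present; an absent one reads None.
- jar4: Small amber glass jar with black screw cap, 44 mm in diameter, 56 mm tall, heavy-bottomed (cap: the top 14 mm), about 0.12 kg, standing upright on the bench to the left of the case. Origin: centre of its underside; z up its axis. Two to four of the four jars are present; an absent one reads None.
- tall_bottle: Bystander among the jars: narrow-necked bottle 44 mm in diameter, 85 mm tall; origin centre of underside. Leave alone.
- beaker: Bystander: glass beaker 66 mm wide, 85 mm tall, left of the case toward the back. Leave alone.
- spatula: Bystander: spatula 180 mm long lying on the right of the case. Leave alone.
- wash_bottle: Bystander: white bottle 66 mm wide, 170 mm tall, right of the case. Leave alone.
- big_jar: Bystander: jar 68 mm wide, 85 mm tall, to the left beyond the case. Leave alone.

How it is judged:
On the way, in this order (a step that is already met when the one before it is completed fails the run):
1. all three dials at the code 4-2-5 (within 0.17 rad) (value of joint dial1 between 2.9716 and 3.3116 rad and value of joint dial2 between 0.8772 and 1.2172 rad and value of joint dial3 between 4.0188 and 4.3588 rad), for 0.2 s.
2. bolt slid open (beyond 22 mm) (value of joint bolt above 0.022 m), for 0.2 s.
3. lid lifted open beyond 1.3 rad (value of joint lid above 1.3 rad), for 0.2 s.
4. every jar that is there stands upright in a cell, with the lid still open (z of jar1 in the frame of case between 0 and 0.016 m and angle between each of jar1, jar2, jar3, jar4's own z axis and vertical below 0.15 rad and x of jar1 in the frame of case between -0.062 and 0.062 m and y of jar1 in the frame of case between -0.134 and 0.134 m and z of jar2 in the frame of case between 0 and 0.016 m and x of jar2 in the frame of case between -0.062 and 0.062 m and y of jar2 in the frame of case between -0.134 and 0.134 m and z of jar3 in the frame of case between 0 and 0.016 m and x of jar3 in the frame of case between -0.062 and 0.062 m and y of jar3 in the frame of case between -0.134 and 0.134 m and z of jar4 in the frame of case between 0 and 0.016 m and x of jar4 in the frame of case between -0.062 and 0.062 m and y of jar4 in the frame of case between -0.134 and 0.134 m and value of joint lid above 1 rad), for 0.3 s.
At the end, for the whole second after the job is handed in: Every jar present stands upright (within 0.15 rad) on the floor of a cell (less than 10 mm above it) and at rest; the lid is shut (under 0.04 rad) and the bolt is home (under 5 mm) (z of jar1 in the frame of case between 0 and 0.016 m and angle between each of jar1, jar2, jar3, jar4's own z axis and vertical below 0.15 rad and x of jar1 in the frame of case between -0.062 and 0.062 m and y of jar1 in the frame of case between -0.134 and 0.134 m and z of jar2 in the frame of case between 0 and 0.016 m and x of jar2 in the frame of case between -0.062 and 0.062 m and y of jar2 in the frame of case between -0.134 and 0.134 m and z of jar3 in the frame of case between 0 and 0.016 m and x of jar3 in the frame of case between -0.062 and 0.062 m and y of jar3 in the frame of case between -0.134 and 0.134 m and z of jar4 in the frame of case between 0 and 0.016 m and x of jar4 in the frame of case between -0.062 and 0.062 m and y of jar4 in the frame of case between -0.134 and 0.134 m and value of joint lid below 0.04 rad and value of joint bolt below 0.005 m and linear speed of each of jar1, jar2, jar3, jar4 below 0.03 m/s); the robot touches nothing.
It fails at once if the tall bottle is pushed more than 3 cm from its place (distance of tall_bottle from where it was at the start of the episode above 0.03 m).
It fails at once if the beaker is pushed more than 3 cm from its place (distance of beaker from where it was at the start of the episode above 0.03 m).
It fails at once if the spatula is pushed more than 3 cm from its place (distance of spatula from where it was at the start of the episode above 0.03 m).
It fails at once if the wash bottle is pushed more than 3 cm from its place (distance of wash_bottle from where it was at the start of the episode above 0.03 m).
It fails at once if the big jar is pushed more than 3 cm from its place (distance of big_jar from where it was at the start of the episode above 0.03 m).
Of jar1, jar2, jar3, jar4 only 2 to 4 are there at a start; the rules pass over those that are not, and their reading is None.
At some moment in a run one of jar1, jar2, jar3, jar4 may be knocked a few centimetres aside while the robot is not near it.
It also fails if it takes over 210 s, if anything falls off the work surface, if the arm or the gripper's body presses on something with over 40 N, if the wrist force passes 120 N, or if a joint passes its speed limit or range.

## Working session

There is one attempt and no reset: what is moved stays moved. The work goes in short steps, Python scripts to look and compute and a tool call to move; the robot and the scene stay as the last step left them, time stands still between calls to the robot, and variables do not carry over. Pictures are saved under pics/ and viewed, and the job is handed in when it is done.

Besides the shell and the picture viewer there is one more tool, called as name(argument=value, ...), one argument or row to a line, values as JSON. play_rows: Moves the arm, as the interface text tells. Its arguments: {"type":"object","properties":{"series":{"type":"array"},"squeeze":{"type":"number"}},"required":["series"]}

```bash
mkdir -p pics; cat > h.py <<'E'
import numpy as np, cv2
from rig import r
from scipy.spatial.transform import Rotation as R
def snap(n,f):
    im=r.camera(n); cv2.imwrite('pics/'+f+'.png',im[:,:,::-1]); return im
def foc(ci): return 240/np.tan(np.radians(ci['fov_y'])/2)
def tool(s=None):
    s=s or r.state(); T=np.eye(4); q=s['orientation']; T[:3,:3]=R.from_quat([q[1],q[2],q[3],q[0]]).as_matrix(); T[:3,3]=s['position']; return T
E
python3 - <<'E'
from h import *
s=r.state(); print(s)
for n in ['scene','side','wrist']:
    snap(n,n+'0'); print(n,r.camera_info(n))
E
```

```text
{'time_s': 0.0, 'qpos': array([ 2.58619539e-01,  3.85551252e-01,  6.63448723e-03, -5.03391831e-04,
       -1.19397594e+00, -2.58596243e-01]), 'joint_vel': array([ 3.38170540e-04,  6.19292391e-04, -4.56399357e-05, -1.64705089e-03,
        4.56331247e-04, -1.35079566e-03]), 'tau': array([ 5.69075401e-04, -3.90661991e+01,  1.87403029e+01,  4.22001421e+00,
        1.09914420e-02, -1.81494070e-04]), 'position': array([6.24446406e-01, 3.57247429e-05, 2.40165486e-01]), 'orientation': array([-0.00078846, -0.70704894,  0.7071638 ,  0.00072921]), 'wrist_force': array([-0.5700742 ,  0.41741695,  0.37181261]), 'moment': array([0.04190222, 0.00570842, 0.03388764]), 'width': 1.000483612365147}
scene {'fov_y': 43.087605995533934, 'cx': 318.71182797861314, 'cy': 242.25786175481136, 'world_to_cam': array([[ 0.40842648,  0.91260111,  0.01862853, -0.22338401],
       [-0.61593265,  0.26047861,  0.74349032,  0.26831949],
       [ 0.67365776, -0.31513505,  0.66848719, -2.01606086],
       [ 0.        ,  0.        ,  0.        ,  1.        ]])}
side {'fov_y': 52.77898901326216, 'cx': 320.1336706254131, 'cy': 236.77490523760895, 'world_to_cam': array([[ 0.82928884, -0.55878665, -0.00612369, -0.46422309],
       [ 0.37170892,  0.54340025,  0.75269426, -0.27860309],
       [-0.41726789, -0.62647718,  0.65834174, -0.84398375],
       [ 0.        ,  0.        ,  0.        ,  1.        ]])}
wrist {'fov_y': 65.70646984690485, 'cx': 320.6775926458632, 'cy': 239.44170235525095, 'mount': array([[ 1.13751748e-04,  9.60813163e-01,  2.77196778e-01,
         7.75777534e-02],
       [ 9.99999852e-01,  3.80358404e-05, -5.42203514e-04,
        -2.74906919e-04],
       [-5.31499685e-04,  2.77196799e-01, -9.60813016e-01,
        -1.43606824e-01],
       [ 0.00000000e+00,  0.00000000e+00,  0.00000000e+00,
         1.00000000e+00]])}
```

View pics/scene0.png

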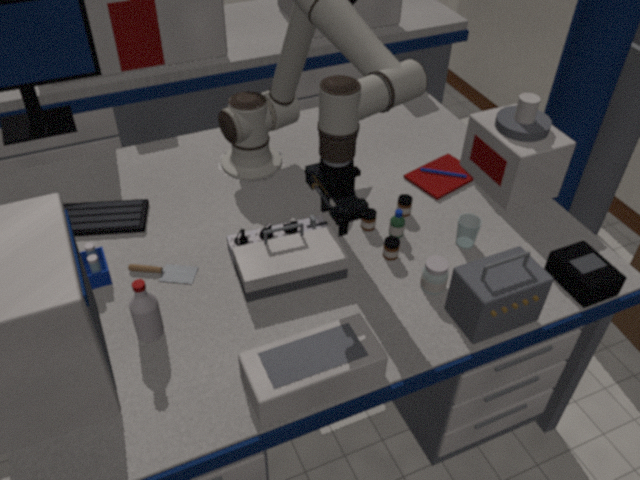

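View pics/side0.png

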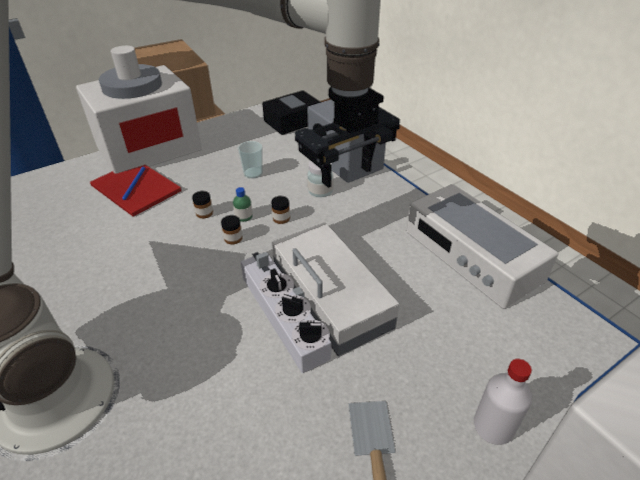

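View pics/wrist0.png

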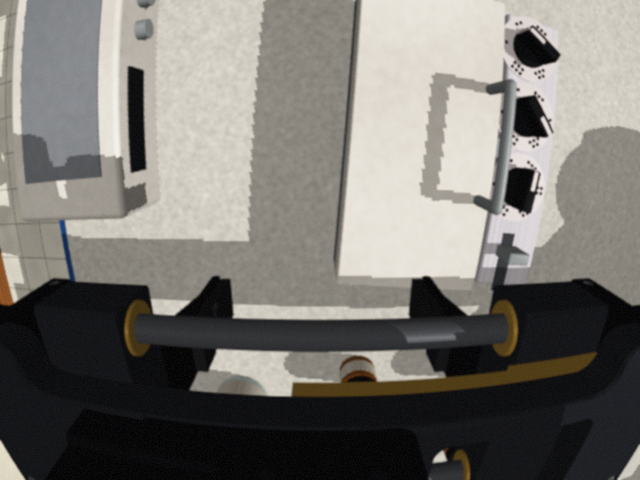

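```bash
cat >> h.py <<'E'
def cam2world(n,s=None):
    ci=r.camera_info(n)
    if n=='wrist': return tool(s)@ci['mount']
    return np.linalg.inv(ci['world_to_cam'])
def ray(n,uv,s=None):
    ci=r.camera_info(n); f=foc(ci); uv=np.atleast_2d(np.float64(uv))
    d=(uv-[ci['cx'],ci['cy']])/f
    if n=='wrist':
        th=np.linalg.norm(d,axis=1,keepdims=True); k=np.sinc(th/np.pi); v=np.c_[d[:,0]*k[:,0],-d[:,1]*k[:,0],-np.cos(th[:,0])]
    else: v=np.c_[d[:,0],-d[:,1],-np.ones(len(d))]
    M=cam2world(n,s); return M[:3,3],v@M[:3,:3].T
def onz(n,uv,z,s=None):
    o,d=ray(n,uv,s); return o+d*((z-o[2])/d[:,2])[:,None]
def proj(n,P,s=None):
    ci=r.camera_info(n); f=foc(ci); P=np.atleast_2d(np.float64(P)); M=np.linalg.inv(cam2world(n,s))
    c=P@M[:3,:3].T+M[:3,3]; x,y,z=c[:,0],-c[:,1],-c[:,2]
    if n=='wrist':
        rr=np.hypot(x,y); th=np.arctan2(rr,z); k=th/np.maximum(rr,1e-9)
    else: k=1/z
    return np.c_[x*k*f+ci['cx'],y*k*f+ci['cy']]
def zoom(f,box,k,out):
    im=cv2.imread('pics/'+f+'.png'); x0,y0,x1,y1=box
    cv2.imwrite('pics/'+out+'.png',cv2.resize(im[y0:y1,x0:x1],None,fx=k,fy=k,interpolation=cv2.INTER_CUBIC))
E
python3 - <<'E'
from h import *
zoom('side0',(230,220,410,370),4,'z1'); zoom('wrist0',(470,0,570,290),2.05,'z2');zoom('side0',(180,170,340,250),5,'z3')
E
```

```text
(no output)
```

View pics/z1.png

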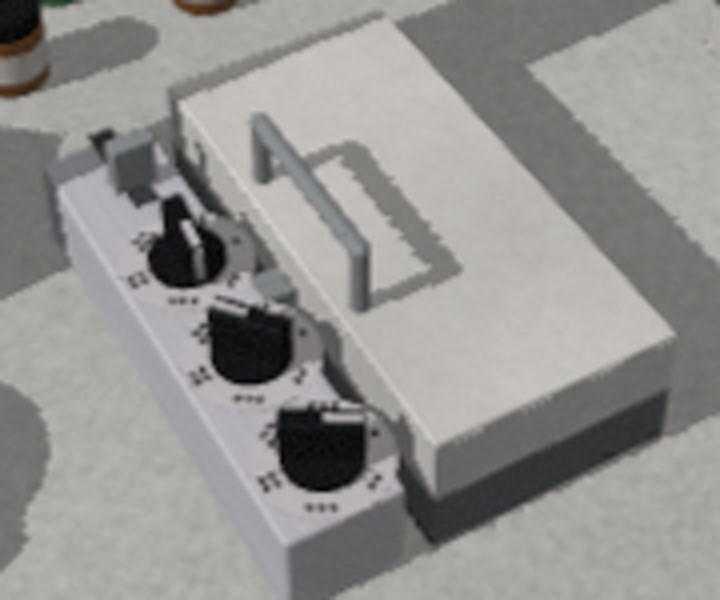

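View pics/z3.png

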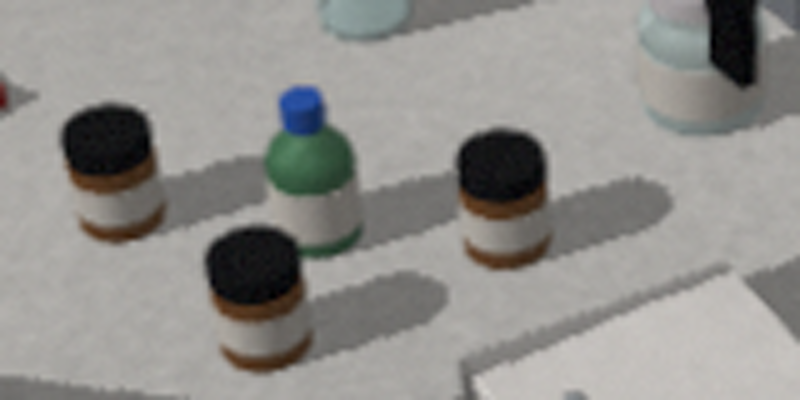

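```bash
python3 - <<'E'
from h import *
z=lambda p:np.array(p)/4+[230,220]
L=onz('side',z([(435,447),(673,337),(388,18),(182,100)]),.076)
H=onz('side',z([(288,540),(60,188)]),.055)
print(L.round(4));print(H.round(4))
print(np.linalg.norm(np.diff(L,axis=0),axis=1))
from scipy.optimize import least_squares
obj=np.array([(-.142,-.138),(-.142,.138)])
def res(p,e=.138,fx=.066):
    c,s=np.cos(p[2]),np.sin(p[2]);M=np.array([[c,-s],[s,c]])
    lo=np.array([(-fx,-e),(fx,-e),(fx,e),(-fx,e)])
    return np.r_[(lo@M.T+p[:2]-L[:,:2]).ravel(),(obj@M.T+p[:2]-H[:,:2]).ravel()]
o=least_squares(res,[.6,0,0]);print(o.x,(res(o.x)*1e3).round(1))
# wrist
s=r.state()
W=onz('wrist',[(357,0),(336,275),(490,277)],.076);print(W.round(4))
c,sn=np.cos(o.x[2]),np.sin(o.x[2])
def w(x,y,z): return [o.x[0]+c*x-sn*y,o.x[1]+sn*x+c*y,z]
for n in ('side','wrist'):
    im=cv2.imread(f'pics/{n}0.png')
    P=[w(-.105,y,.0605) for y in(-.105,-.035,.035)]+[w(-.105,.1,.0855)]+[w(a*.066,b*.138,.076) for a in(-1,1) for b in (-1,1)]+[w(-.054,0,.114)]+[w(-.111+a*.031,b*.138,.055) for a in(-1,1) for b in (-1,1)]
    for u in proj(n,P,s):
        cv2.circle(im,tuple(int(v) for v in (u*16).round()),16*1,(0,0,255),-1,shift=4)
    b=(230,220,410,370) if n=='side' else (330,0,570,290)
    cv2.imwrite(f'pics/ov_{n}.png',cv2.resize(im[b[1]:b[3],b[0]:b[2]],None,fx=4 if n=='side' else 2,fy=4 if n=='side' else 2))
E
```

```text
[[ 0.4566 -0.2125  0.076 ]
 [ 0.5849 -0.2232  0.076 ]
 [ 0.6072  0.0422  0.076 ]
 [ 0.4787  0.0479  0.076 ]]
[[ 0.3845 -0.2044  0.055 ]
 [ 0.4027  0.0455  0.055 ]]
[0.12866065 0.26637853 0.128584  ]
[ 0.53297992 -0.08754758 -0.07343002] [  0.4  -7.8   3.8  -6.8   1.7   3.   -1.4   7.   -3.3 -10.4  -1.3  15. ]
[[ 0.5943 -0.1954  0.076 ]
 [ 0.6108  0.0443  0.076 ]
 [ 0.4614  0.049   0.076 ]]
```

View pics/ov_side.png

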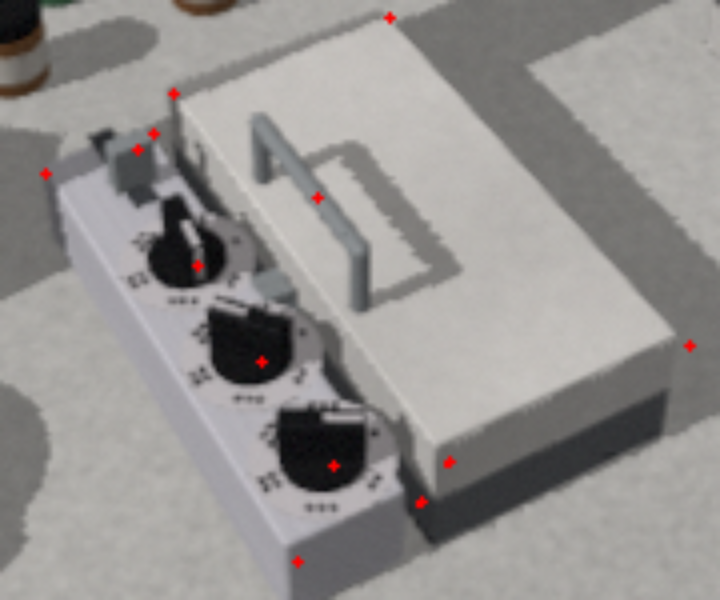

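View pics/ov_wrist.png

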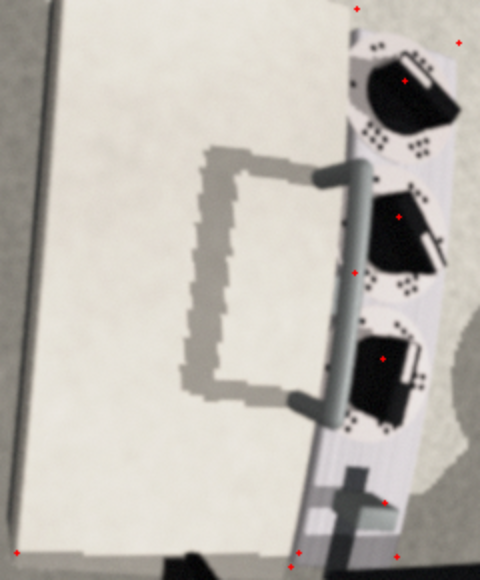

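```bash
cat > fit.py <<'E'
from h import *
from scipy.optimize import least_squares
def w(p,x,y,z):
    c,s=np.cos(p[2]),np.sin(p[2]); return [p[0]+c*x-s*y,p[1]+s*x+c*y,z]
E
python3 - <<'E'
from fit import *
z=lambda p:np.array(p)/4+[230,220]
L=onz('side',z([(435,447),(673,337),(385,12),(172,92)]),.076)
H=onz('side',z([(288,540),(45,175)]),.055)
print(L.round(4));print(H.round(4))
print(np.linalg.norm(np.diff(L,axis=0),axis=1),np.linalg.norm(H[0]-H[1]))
obj=np.array([(-.142,-.138),(-.142,.138)])
def res(p,e=.138,fx=.066):
    c,s=np.cos(p[2]),np.sin(p[2]);M=np.array([[c,-s],[s,c]])
    lo=np.array([(-fx,-e),(fx,-e),(fx,e),(-fx,e)])
    return np.r_[(lo@M.T+p[:2]-L[:,:2]).ravel(),(obj@M.T+p[:2]-H[:,:2]).ravel()]
o=least_squares(res,[.6,0,0]);print(o.x,(res(o.x)*1e3).round(1))
E
```

```text
[[ 0.4566 -0.2125  0.076 ]
 [ 0.5849 -0.2232  0.076 ]
 [ 0.6088  0.0475  0.076 ]
 [ 0.4775  0.0564  0.076 ]]
[[ 0.3845 -0.2044  0.055 ]
 [ 0.4007  0.0586  0.055 ]]
[0.12866065 0.27174371 0.13156658] 0.2634756220964248
[ 0.53269723 -0.08316107 -0.07516931] [-0.1 -3.3  3.3 -2.5  0.1  2.  -0.3  3.  -3.8 -5.7  0.7  6.5]
```

play_rows(
  series=[
    [[-0.012,0.039,0],[0,0,0],0],
    [[-0.012,0.039,0],[0,0,0],0],
    [[-0.012,0.039,0],[0,0,0],0],
    [[-0.012,0.039,0],[0,0,0],0],
    [[-0.012,0.039,0],[0,0,0],0],
    [[0,0,0],[0,0,0],0],
  ],
)

```text
time_s: 0.9
position: [0.4277, 0.0601, 0.2415]
orientation: [-0.0, 0.708, -0.706, -0.0]
wrist_force: [0.1, 0.6, 0.2]
width: 0.998
```

```bash
python3 - <<'E'
from h import *
import pickle
for n in ['wrist','side','scene']:
    pickle.dump(r.state(),open('pics/s1.pkl','wb')) if n=='wrist' else 0
    snap(n,n+'1')
zoom('side1',(230,220,410,370),4,'z4'); zoom('side1',(180,170,340,250),5,'z5')
E
```

```text
(no output)
```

View pics/wrist1.png

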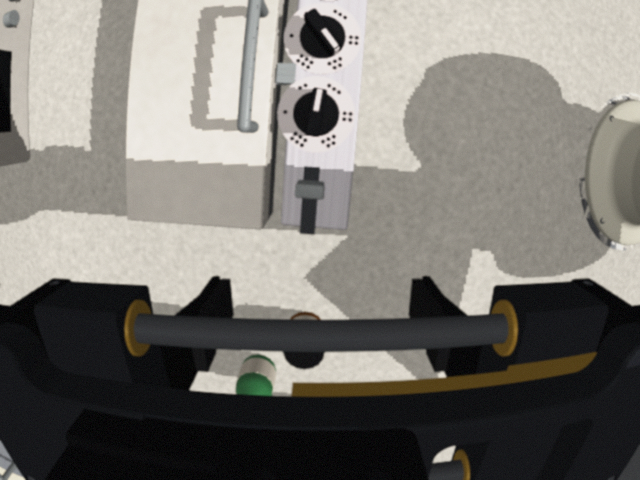

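View pics/z4.png

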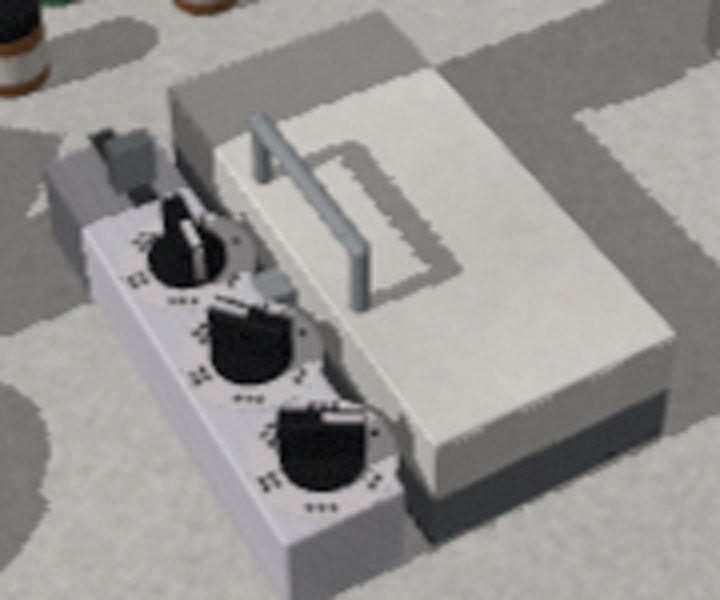

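```bash
python3 - <<'E'
from h import *
zoom('wrist1',(240,0,380,240),3.3,'z6'); zoom('wrist1',(110,130,290,240),4,'z7')
E
```

```text
(no output)
```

View pics/z6.png

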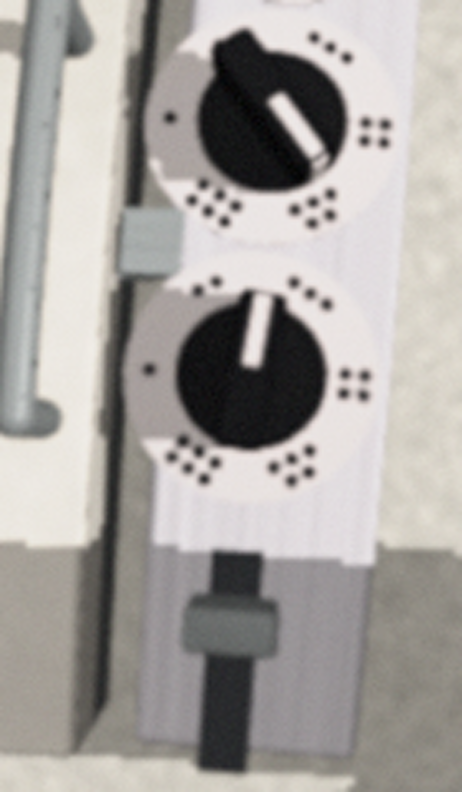

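View pics/z7.png

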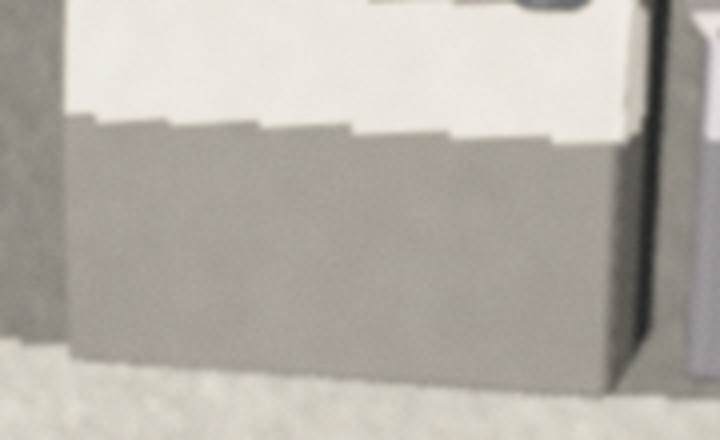

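```bash
python3 - <<'E'
from fit import *
import pickle
s=pickle.load(open('pics/s1.pkl','rb'))
z=lambda p:np.array(p)/3.3+[240,0]
D=onz('wrist',z([(252,375),(273,119)]),.0605,s);print('d3,d2',D.round(4),np.linalg.norm(D[0]-D[1]))
d=D[1]-D[0]; yaw=np.arctan2(d[0],-d[1]);print('yaw',yaw)
z7=lambda p:np.array(p)/4+[110,130]
L=onz('wrist',z7([(70,357),(608,392),(64,0)]),.076,s);print('lid left far,near',L.round(4))
H=onz('wrist',z([(140,740),(355,752),(420,0)]),.055,s);print('house',H.round(4))
LL=onz('side',np.array([(435,447),(673,337)])/4+[230,220],.076)
HH=onz('side',np.array([(288,540),(45,173)])/4+[230,220],.055);print(LL.round(4),HH.round(4))
for a,b in [((250,365),(262,295)),((275,97),(322,165))]:
    q=onz('wrist',z([a,b]),.0845,s);v=q[1]-q[0];print('bar ang',np.arctan2(v[1],v[0]),'pts',q.round(4))
E
```

```text
d3,d2 [[ 0.4317 -0.0361  0.0605]
 [ 0.4264 -0.1059  0.0605]] 0.07001909941779644
yaw -0.0758600656657391
lid left far,near [[ 0.6089  0.0525  0.076 ]
 [ 0.4786  0.0616  0.076 ]
 [ 0.6031 -0.0303  0.076 ]]
house [[ 0.4629  0.0635  0.055 ]
 [ 0.4031  0.0668  0.055 ]
 [ 0.3868 -0.1441  0.055 ]]
[[ 0.4566 -0.2125  0.076 ]
 [ 0.5849 -0.2232  0.076 ]] [[ 0.3845 -0.2044  0.055 ]
 [ 0.4014  0.0599  0.055 ]]
bar ang -1.7340190502309702 pts [[ 0.4319 -0.0372  0.0845]
 [ 0.4291 -0.0545  0.0845]]
bar ang 2.1418579350017155 pts [[ 0.4261 -0.1052  0.0845]
 [ 0.4147 -0.0875  0.0845]]
```

play_rows(
  series=[
    [[0.05,0.003,0],[0,0,0],100],
    [[0.05,0.003,0],[0,0,0],100],
    [[0.05,0,0],[0,0,0],100],
    [[0,0,0],[0,0,0],100],
  ],
)

```text
time_s: 1.55
position: [0.4243, -0.0929, 0.2408]
orientation: [-0.001, -0.705, 0.709, 0.0]
wrist_force: [0.5, -0.5, -0.4]
width: 0.652
```

```bash
python3 - <<'E'
from h import *
import pickle
s=r.state(); print(s['qpos'].round(3),s['position'],s['width'],s['time_s']); pickle.dump(s,open('pics/s2.pkl','wb'))
snap('wrist','wrist2'); zoom('wrist2',(230,0,400,270),2.2,'z8')
E
```

```text
[ 0.161  0.055 -0.429  0.    -1.088 -0.168] [ 0.42434862 -0.09285798  0.24076041] 0.6523614551671173 1.55
```

View pics/z8.png

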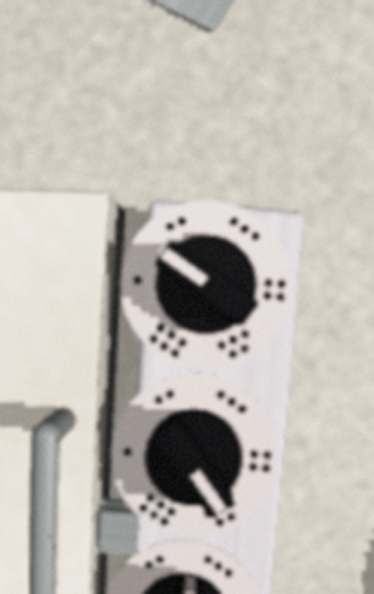

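```bash
python3 - <<'E'
from fit import *
import pickle
s=pickle.load(open('pics/s2.pkl','rb'))
z=lambda p:np.array(p)/2.2+[230,0]
D=onz('wrist',z([(206,284),(194,457)]),.0605,s);print(D.round(4),np.linalg.norm(D[0]-D[1]));d=D[0]-D[1];print('yaw',np.arctan2(d[0],-d[1]))
for a,b in [((205,282),(163,253)),((193,472),(225,515))]:
    q=onz('wrist',z([a,b]),.0845,s);v=q[1]-q[0];print('ang',np.arctan2(v[1],v[0]),'val',(-.0758-np.arctan2(v[1],v[0]))%6.2832,q.round(4))
E
```

```text
[[ 0.4212 -0.1757  0.0605]
 [ 0.4264 -0.1064  0.0605]] 0.0695121500931533
yaw -0.07475958707566226
ang -0.6217624311348114 val 0.5459624311348115 [[ 0.4218 -0.176   0.0845]
 [ 0.4369 -0.1869  0.0845]]
ang 2.192248601388495 val 4.015151398611504 [[ 0.4266 -0.1054  0.0845]
 [ 0.4146 -0.0886  0.0845]]
```

play_rows(
  series=[
    [[0.042,0.0015,0],[0,0,0],150],
    [[0.041,0.0015,0],[0,0,0],150],
    [[0,0,0],[0,0,-0.16],150],
    [[0,0,0],[0,0,-0.16],150],
    [[0,0,0.02],[0,0,-0.16],150],
    [[0,0,0.02],[0,0,-0.16],150],
    [[0,0,0.02],[0,0,-0.16],150],
    [[0,0,0.02],[0,0,-0.149],150],
    [[0,0,0],[0,0,0],150],
  ],
)

```text
time_s: 2.72
position: [0.4207, -0.1722, 0.1598]
orientation: [0.0, 0.952, -0.306, -0.002]
wrist_force: [-0.3, -0.1, 0.2]
width: 0.413
```

```bash
cat > st.py <<'E'
from h import *
s=r.state(); T=tool(s); ph=np.arctan2(T[1,0],T[0,0])
print('t',round(s['time_s'],2),'pos',s['position'].round(4),'phi',round(ph,4),'phi+pi/2',round(ph+np.pi/2,4),'tz',T[:3,2].round(4),'q',s['qpos'].round(3),'F',s['wrist_force'].round(1),'w',round(s['width']*87,1))
E
python3 st.py
```

```text
t 2.73 pos [ 0.4207 -0.1722  0.1598] phi -0.6224 phi+pi/2 0.9484 tz [-3.9e-03  4.0e-04 -1.0e+00] q [-0.029  0.181 -0.51  -0.    -0.884  0.978] F [-0.3 -0.1  0.2] w 35.9
```

```bash
cat > go.py <<'E'
import sys
from h import *
# go.py x y z phi
s=r.state(); T=tool(s); ph=np.arctan2(T[1,0],T[0,0])
t=np.array([float(v) for v in sys.argv[1:4]])
d=T[:3,:3].T@(t-T[:3,3]); print('tool delta',d.round(4))
if len(sys.argv)>4: print('rot z',round(-(float(sys.argv[4])-ph),4))
E
python3 go.py .4212 -.176 .082 -.622
```

```text
tool delta [0.0029 0.0026 0.0778]
rot z -0.0004
```

play_rows(
  series=[
    [[0.0026,0.003,0.03],[0,0,0],150],
    [[0,0,0.03],[0,0,0],150],
    [[0,0,0.018],[0,0,0],150],
    [[0,0,0],[0,0,0],255],
    [[0,0,0],[0,0,0],255],
    [[0,0,0],[0,0,0],255],
    [[0,0,0],[0,0,0],255],
  ],
  squeeze=30,
)

```text
time_s: 3.6
position: [0.4232, -0.176, 0.0845]
orientation: [-0.001, 0.952, -0.306, 0.002]
wrist_force: [1.8, 7.4, 0.5]
width: 0.134
```

```bash
python3 st.py
```

```text
t 3.6 pos [ 0.4232 -0.176   0.0845] phi -0.6226 phi+pi/2 0.9482 tz [ 0.0049  0.0011 -1.    ] q [-0.039  0.295 -0.599 -0.002 -0.672  0.989] F [1.8 7.4 0.5] w 11.7
```

play_rows(
  series=[
    [[0,0,0],[0,0,0.173],255],
    [[0,0,0],[0,0,0.173],255],
    [[0,0,0],[0,0,0.173],255],
    [[0,0,0],[0,0,0.173],255],
    [[0,0,0],[0,0,0.173],255],
    [[0,0,0],[0,0,0.173],255],
    [[0,0,0],[0,0,0.173],255],
    [[0,0,0],[0,0,0.173],255],
    [[0,0,0],[0,0,0.173],255],
    [[0,0,0],[0,0,0.173],255],
    [[0,0,0],[0,0,0.173],255],
    [[0,0,0],[0,0,0.173],255],
  ],
)

```text
time_s: 5.1
position: [0.4196, -0.1756, 0.0844]
orientation: [-0.001, -0.217, 0.976, 0.001]
wrist_force: [-5.0, 10.7, 11.0]
width: 0.132
```

play_rows(
  series=[
    [[0,0,0],[0,0,0.173],255],
    [[0,0,0],[0,0,0.173],255],
    [[0,0,0],[0,0,0.173],255],
    [[0,0,0],[0,0,0],255],
    [[0,0,0],[0,0,0],255],
  ],
)

```text
time_s: 5.72
position: [0.4194, -0.1747, 0.0844]
orientation: [-0.002, 0.038, 0.999, 0.002]
wrist_force: [-5.5, 15.5, 12.3]
width: 0.132
```

```bash
python3 st.py;python3 go.py .4212 -.176 .084 -3.218
```

```text
t 5.72 pos [ 0.4194 -0.1747  0.0844] phi 3.0647 phi+pi/2 4.6355 tz [-0.0032  0.0034 -1.    ] q [-0.037  0.293 -0.601 -0.005 -0.68  -1.606] F [-5.5 15.5 12.3] w 11.4
tool delta [-0.0019 -0.0012  0.0004]
rot z 6.2827
```

play_rows(
  series=[
    [[0,0,0],[0,0,0],150],
    [[0,0,0],[0,0,0],150],
    [[0,0,-0.035],[0,0,0],150],
    [[0,0,-0.04],[0,0,0.178],150],
    [[0,0,0],[0,0,0.178],150],
    [[0,0,0],[0,0,0.178],150],
    [[0,0,0],[0,0,0.178],150],
    [[0,0,0],[0,0,0.178],150],
    [[0,0,0],[0,0,0],150],
  ],
)

```text
time_s: 6.85
position: [0.4215, -0.1772, 0.1585]
orientation: [0.0, 0.463, 0.886, 0.0]
wrist_force: [-0.1, 0.1, 0.3]
width: 0.41
```

```bash
python3 st.py;python3 go.py .4264 -.1064 .084 2.175
```

```text
t 6.85 pos [ 0.4215 -0.1772  0.1585] phi 2.178 phi+pi/2 3.7488 tz [ 6.e-04 -2.e-04 -1.e+00] q [-0.041  0.185 -0.509  0.    -0.877 -2.494] F [-0.1  0.1  0.3] w 35.7
tool delta [0.0554 0.0444 0.0745]
rot z 0.003
```

play_rows(
  series=[
    [[0.0277,0.0222,0],[0,0,0],150],
    [[0.0277,0.0222,0],[0,0,0],150],
    [[0,0,0],[0,0,0],150],
    [[0,0,0],[0,0,0],150],
  ],
)

```text
time_s: 7.35
position: [0.4264, -0.1062, 0.1584]
orientation: [0.0, 0.463, 0.886, -0.0]
wrist_force: [0.5, -0.0, 0.3]
width: 0.419
```

```bash
python3 st.py;python3 go.py .4264 -.1064 .084 2.175
```

```text
t 7.35 pos [ 0.4264 -0.1062  0.1584] phi 2.1783 phi+pi/2 3.7491 tz [ 2.e-04 -1.e-04 -1.e+00] q [ 0.128  0.155 -0.547  0.    -0.868 -2.662] F [ 0.5 -0.   0.3] w 36.5
tool delta [-0.0001 -0.0001  0.0744]
rot z 0.0033
```

play_rows(
  series=[
    [[0,0,0.03],[0,0,0],150],
    [[0,0,0.03],[0,0,0],150],
    [[0,0,0.0144],[0,0,0],150],
    [[0,0,0],[0,0,0],150],
    [[0,0,0],[0,0,0],255],
    [[0,0,0],[0,0,0],255],
    [[0,0,0],[0,0,0],255],
    [[0,0,0],[0,0,0],255],
  ],
)

```text
time_s: 8.35
position: [0.4275, -0.1057, 0.0845]
orientation: [0.001, 0.464, 0.886, 0.001]
wrist_force: [-0.1, 2.7, 2.2]
width: 0.136
```

play_rows(
  series=[
    [[0,0,0],[0,0,-0.1754],255],
    [[0,0,0],[0,0,-0.1754],255],
    [[0,0,0],[0,0,-0.1754],255],
    [[0,0,0],[0,0,-0.1754],255],
    [[0,0,0],[0,0,-0.1754],255],
    [[0,0,0],[0,0,-0.1754],255],
    [[0,0,0],[0,0,-0.1754],255],
    [[0,0,0],[0,0,-0.1754],255],
    [[0,0,0],[0,0,-0.1754],255],
    [[0,0,0],[0,0,-0.1754],255],
    [[0,0,0],[0,0,-0.1754],255],
    [[0,0,0],[0,0,-0.1754],255],
  ],
)

```text
time_s: 9.85
position: [0.4273, -0.104, 0.0845]
orientation: [0.002, -0.542, 0.841, 0.001]
wrist_force: [-1.7, 14.3, 5.6]
width: 0.137
```

play_rows(
  series=[
    [[0,0,0],[0,0,-0.1754],255],
    [[0,0,0],[0,0,-0.1754],255],
    [[0,0,0],[0,0,-0.1754],255],
    [[0,0,0],[0,0,-0.1754],255],
    [[0,0,0],[0,0,-0.1754],255],
    [[0,0,0],[0,0,0],255],
    [[0,0,0],[0,0,0],255],
  ],
)

```text
time_s: 10.72
position: [0.4264, -0.104, 0.0845]
orientation: [-0.001, 0.846, -0.533, -0.0]
wrist_force: [-2.7, 14.4, 7.0]
width: 0.133
```

```bash
python3 st.py;python3 go.py .4264 -.1064 .084 -1.123
```

```text
t 10.72 pos [ 0.4264 -0.104   0.0845] phi -1.125 phi+pi/2 0.4458 tz [ 8.0e-04  2.8e-03 -1.0e+00] q [ 0.131  0.268 -0.64  -0.004 -0.661  0.318] F [-2.7 14.4  7. ] w 11.5
tool delta [0.0022 0.001  0.0005]
rot z -0.002
```

play_rows(
  series=[
    [[0,0,0],[0,0,0],150],
    [[0,0,0],[0,0,0],150],
    [[0,0,-0.035],[0,0,0],150],
    [[0,0,-0.04],[0,0,-0.181],150],
    [[0,0,0],[0,0,-0.181],150],
    [[0,0,0],[0,0,-0.181],150],
    [[0,0,0],[0,0,-0.181],150],
    [[0,0,0],[0,0,-0.181],150],
    [[0,0,0],[0,0,-0.181],150],
    [[0,0,0],[0,0,-0.181],150],
    [[0,0,0],[0,0,-0.181],150],
  ],
)

```text
time_s: 12.1
position: [0.4259, -0.1066, 0.1586]
orientation: [0.0, 0.987, 0.163, -0.001]
wrist_force: [-0.4, -0.4, 0.4]
width: 0.409
```

play_rows(
  series=[
    [[0,0,0],[0,0,-0.181],150],
    [[0,0,0],[0,0,-0.181],150],
    [[0,0,0],[0,0,-0.181],150],
    [[0,0,0],[0,0,-0.181],150],
    [[0,0,0],[0,0,-0.181],150],
    [[0,0,0],[0,0,-0.181],150],
    [[0,0,0],[0,0,0],150],
  ],
)

```text
time_s: 12.98
position: [0.4259, -0.1065, 0.1586]
orientation: [-0.0, 0.763, 0.647, -0.0]
wrist_force: [-0.6, 0.1, 0.7]
width: 0.41
```

```bash
python3 st.py;python3 go.py .4317 -.0364 .084 1.4076
```

```text
t 12.97 pos [ 0.4259 -0.1065  0.1586] phi 1.4064 phi+pi/2 2.9772 tz [-8.e-04 -2.e-04 -1.e+00] q [ 0.128  0.155 -0.547  0.    -0.87   2.849] F [-0.6  0.1  0.7] w 35.6
tool delta [ 0.0701 -0.0057  0.0746]
rot z -0.0012
```

play_rows(
  series=[
    [[0.035,-0.0029,0],[0,0,0],150],
    [[0.0351,-0.0028,0],[0,0,0],150],
    [[0,0,0],[0,0,0],150],
    [[0,0,0.03],[0,0,0],150],
    [[0,0,0.03],[0,0,0],150],
    [[0,0,0.0145],[0,0,0],150],
    [[0,0,0],[0,0,0],150],
    [[0,0,0],[0,0,0],255],
    [[0,0,0],[0,0,0],255],
    [[0,0,0],[0,0,0],255],
    [[0,0,0],[0,0,0],255],
  ],
)

```text
time_s: 14.35
position: [0.4321, -0.0359, 0.0849]
orientation: [0.0, 0.762, 0.648, 0.0]
wrist_force: [-1.7, 0.9, 4.2]
width: 0.136
```

```bash
python3 st.py;python3 go.py .4317 -.0364 .084 1.4076
```

```text
t 14.35 pos [ 0.4321 -0.0359  0.0849] phi 1.4089 phi+pi/2 2.9797 tz [ 6.e-04  2.e-04 -1.e+00] q [ 0.294  0.26  -0.654  0.    -0.657  2.685] F [-1.7  0.9  4.2] w 11.9
tool delta [-0.0005 -0.0003  0.0009]
rot z 0.0013
```

play_rows(
  series=[
    [[0,0,0],[0,0,0.1686],255],
    [[0,0,0],[0,0,0.1686],255],
    [[0,0,0],[0,0,0.1686],255],
    [[0,0,0],[0,0,0.1686],255],
    [[0,0,0],[0,0,0.1686],255],
    [[0,0,0],[0,0,0.1686],255],
    [[0,0,0],[0,0,0.1686],255],
    [[0,0,0],[0,0,0.1686],255],
    [[0,0,0],[0,0,0.1686],255],
    [[0,0,0],[0,0,0.1686],255],
    [[0,0,0],[0,0,0.1686],255],
    [[0,0,0],[0,0,0.1686],255],
  ],
)

```text
time_s: 15.85
position: [0.4315, -0.0346, 0.0849]
orientation: [-0.001, 0.952, -0.305, -0.0]
wrist_force: [-5.1, 10.3, 6.9]
width: 0.132
```

play_rows(
  series=[
    [[0,0,0],[0,0,0.1686],255],
    [[0,0,0],[0,0,0.1686],255],
    [[0,0,0],[0,0,0.1686],255],
    [[0,0,0],[0,0,0],255],
    [[0,0,0],[0,0,0],255],
    [[0,0,0],[0,0,0],150],
    [[0,0,0],[0,0,0],150],
    [[0,0,-0.035],[0,0,0],150],
    [[0,0,-0.04],[0,0,0],150],
    [[0,0,0],[0,0,0],150],
  ],
)

```text
time_s: 17.1
position: [0.434, -0.0358, 0.1621]
orientation: [-0.002, 0.847, -0.531, 0.003]
wrist_force: [-0.3, 0.6, -0.0]
width: 0.411
```

```bash
python3 st.py;python3 - <<'E'
from h import *
snap('wrist','wrist3'); snap('side','side3');zoom('side3',(230,220,410,370),4,'z9')
E
```

```text
t 17.1 pos [ 0.434  -0.0358  0.1621] phi -1.1198 phi+pi/2 0.451 tz [ 0.0072  0.0013 -1.    ] q [ 0.294  0.14  -0.555  0.001 -0.868  0.156] F [-0.3  0.6 -0. ] w 35.8
```

View pics/wrist3.png

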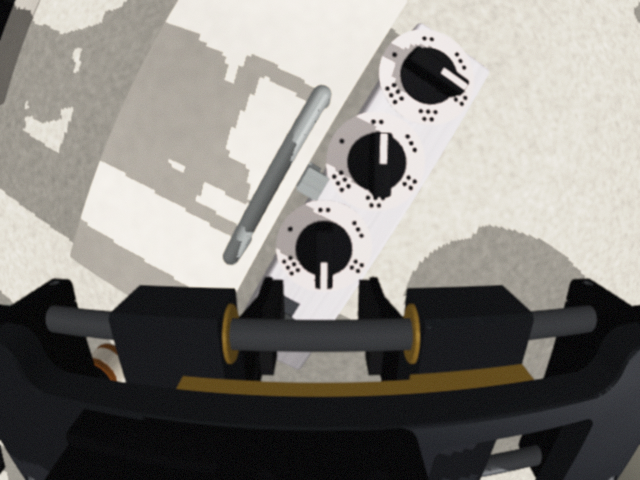

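View pics/z9.png

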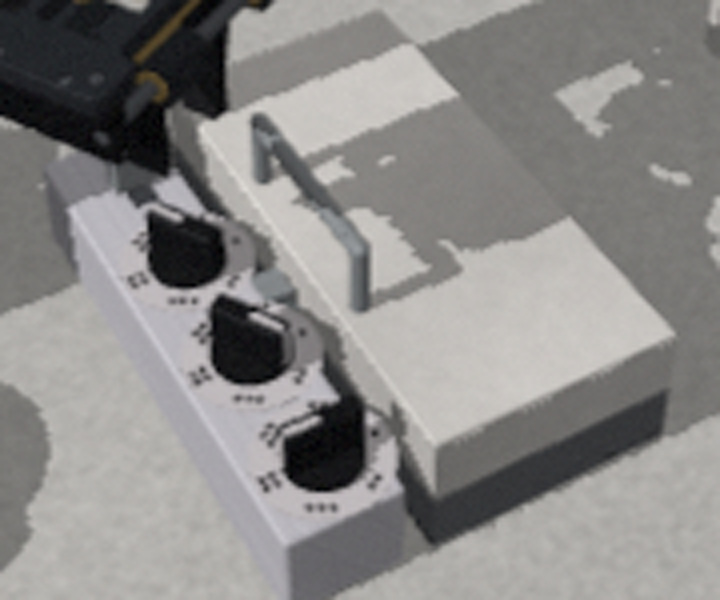

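play_rows(
  series=[
    [[0,0,0],[0,0,-0.174],150],
    [[0,0,0],[0,0,-0.174],150],
    [[0,0,0],[0,0,-0.174],150],
    [[0,0,0],[0,0,-0.174],150],
    [[0,0,0],[0,0,-0.174],150],
    [[0,0,0],[0,0,-0.174],150],
    [[0.0,0,0],[0,0,0],150],
    [[0.0,0,0],[0,0,0],150],
  ],
)

```text
time_s: 18.2
position: [0.4315, -0.0362, 0.1586]
orientation: [0.0, 0.999, -0.039, -0.001]
wrist_force: [0.2, 0.1, -0.2]
width: 0.405
```

```bash
python3 st.py;python3 go.py .4367 .0282 .081 -.0757
```

```text
t 18.2 pos [ 0.4315 -0.0362  0.1586] phi -0.0787 phi+pi/2 1.4921 tz [-1.7e-03 -4.0e-04 -1.0e+00] q [ 0.294  0.145 -0.56  -0.    -0.868  1.198] F [ 0.2  0.1 -0.2] w 35.2
tool delta [ 0.0002 -0.0646  0.0776]
rot z -0.003
```

play_rows(
  series=[
    [[0.0,-0.0323,0],[0,0,-0.003],150],
    [[0,-0.0323,0],[0,0,0],150],
    [[0,0,0],[0,0,0],150],
    [[0,0,0.03],[0,0,0],150],
    [[0,0,0.03],[0,0,0],150],
    [[0,0,0.0165],[0,0,0],150],
    [[0,0,0],[0,0,0],150],
    [[0,0,0],[0,0,0],255],
    [[0,0,0],[0,0,0],255],
    [[0,0,0],[0,0,0],255],
  ],
)

```text
time_s: 19.45
position: [0.4373, 0.0288, 0.0835]
orientation: [-0.001, 0.999, -0.037, 0.001]
wrist_force: [-3.7, 15.5, 2.4]
width: 0.157
```

```bash
python3 st.py;python3 go.py .4367 .0282 .081 -.0757
```

```text
t 19.45 pos [0.4373 0.0288 0.0835] phi -0.0734 phi+pi/2 1.4974 tz [ 0.002   0.0013 -1.    ] q [ 4.390e-01  2.680e-01 -6.450e-01 -1.000e-03 -6.550e-01  1.059e+00] F [-3.7 15.5  2.4] w 13.6
tool delta [-0.0005  0.0007  0.0025]
rot z 0.0023
```

play_rows(
  series=[
    [[0,0,0],[0,0,0],255],
    [[0,-0.007,0],[0,0,0],255],
    [[0,-0.007,0],[0,0,0],255],
    [[0,-0.007,0],[0,0,0],255],
    [[0,-0.007,0],[0,0,0],255],
    [[0,0,0],[0,0,0],255],
    [[0,0,0],[0,0,0],255],
    [[0,0,0],[0,0,0],255],
  ],
)

```text
time_s: 20.45
position: [0.4392, 0.0559, 0.0834]
orientation: [0.001, 0.999, -0.036, 0.0]
wrist_force: [2.1, -5.8, 5.6]
width: 0.134
```

```bash
python3 st.py;python3 go.py .4367 .0282 .081 -.0757
```

```text
t 20.45 pos [0.4392 0.0559 0.0834] phi -0.0725 phi+pi/2 1.4983 tz [ 7.0e-04 -1.1e-03 -1.0e+00] q [ 0.497  0.276 -0.635  0.002 -0.66   1.   ] F [ 2.1 -5.8  5.6] w 11.7
tool delta [-0.0005  0.0279  0.0025]
rot z 0.0032
```

play_rows(
  series=[
    [[0,0,0],[0,0,0],150],
    [[0,0,0],[0,0,0],150],
    [[0,0,-0.04],[0,0,0],130],
    [[0,0,-0.045],[0,0,0.175],130],
    [[0,0,0],[0,0,0.175],130],
    [[0,0,0],[0,0,0.175],130],
    [[0,0,0],[0,0,0.175],130],
    [[0,0,0],[0,0,0.175],130],
    [[0,0,0],[0,0,0.175],130],
    [[0,0,0],[0,0,0.175],130],
    [[0,0,0],[0,0,0.175],130],
    [[0,0,0],[0,0,0.175],130],
  ],
)

```text
time_s: 21.95
position: [0.4385, 0.0567, 0.1675]
orientation: [-0.0, -0.677, 0.736, 0.0]
wrist_force: [-0.4, 0.4, -0.1]
width: 0.491
```

```bash
python3 st.py;python3 go.py .4800 -.0754 .114 -1.6465
python3 - <<'E'
from h import *
snap('wrist','wrist4');snap('side','side4');zoom('side4',(230,220,410,370),4,'z10')
a=2.565-np.arange(0,1.75,.1); p=.1431*np.c_[np.cos(a),np.sin(a)]; d=np.diff(p,axis=0); print([[round(-x,4),round(-z,4)] for x,z in d])
E
```

```text
t 21.95 pos [0.4385 0.0567 0.1675] phi -1.6535 phi+pi/2 -0.0827 tz [-8.e-04  1.e-04 -1.e+00] q [ 0.498  0.149 -0.528 -0.001 -0.895 -0.58 ] F [-0.4  0.4 -0.1] w 42.7
tool delta [ 0.1282 -0.0523  0.0534]
rot z -0.007
[[np.float64(-0.0084), np.float64(-0.0116)], [np.float64(-0.0095), np.float64(-0.0107)], [np.float64(-0.0105), np.float64(-0.0097)], [np.float64(-0.0114), np.float64(-0.0086)], [np.float64(-0.0122), np.float64(-0.0074)], [np.float64(-0.0129), np.float64(-0.0061)], [np.float64(-0.0135), np.float64(-0.0048)], [np.float64(-0.0139), np.float64(-0.0035)], [np.float64(-0.0142), np.float64(-0.0021)], [np.float64(-0.0143), np.float64(-0.0006)], [np.float64(-0.0143), np.float64(0.0008)], [np.float64(-0.0141), np.float64(0.0022)], [np.float64(-0.0138), np.float64(0.0036)], [np.float64(-0.0134), np.float64(0.005)], [np.float64(-0.0128), np.float64(0.0063)], [np.float64(-0.0122), np.float64(0.0075)], [np.float64(-0.0113), np.float64(0.0087)]]
```

View pics/wrist4.png

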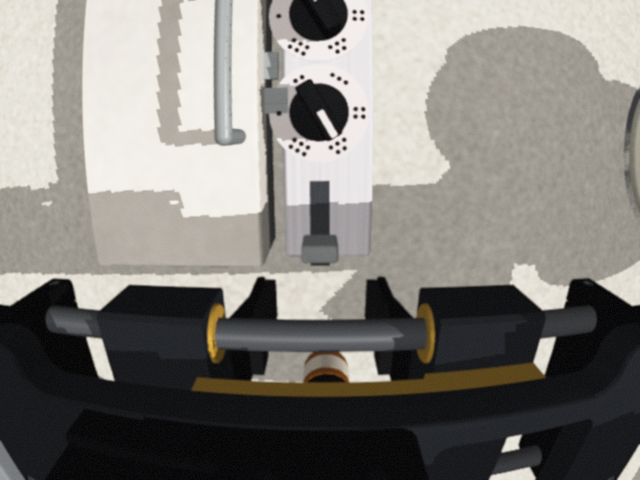

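View pics/z10.png

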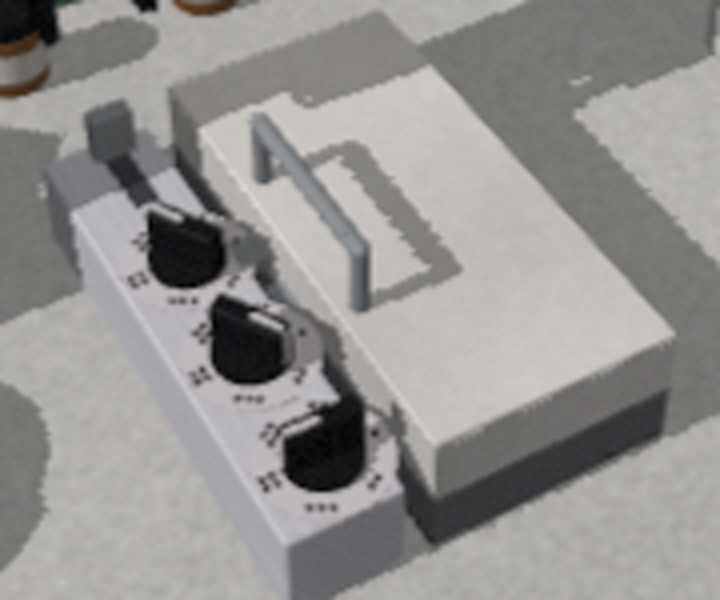

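play_rows(
  series=[
    [[0.0427,-0.0174,0],[0,0,0],130],
    [[0.0427,-0.0174,0],[0,0,0],130],
    [[0.0428,-0.0175,0],[0,0,-0.007],130],
    [[0,0,0],[0,0,0],130],
    [[0,0,0],[0,0,0],130],
  ],
)

```text
time_s: 22.68
position: [0.4807, -0.0754, 0.1675]
orientation: [-0.0, -0.682, 0.731, 0.0]
wrist_force: [0.1, -0.2, 0.4]
width: 0.493
```

```bash
python3 st.py;python3 go.py .4800 -.0754 .114 -1.6465
```

```text
t 22.68 pos [ 0.4807 -0.0754  0.1675] phi -1.6398 phi+pi/2 -0.069 tz [-8.e-04  2.e-04 -1.e+00] q [ 0.179  0.223 -0.43  -0.    -0.919 -0.248] F [ 0.1 -0.2  0.4] w 42.9
tool delta [0.0001 0.0007 0.0535]
rot z 0.0067
```

play_rows(
  series=[
    [[0,0.0005,0.03],[0,0,0.006],130],
    [[0,0,0.0235],[0,0,0],130],
    [[0,0,0],[0,0,0],130],
    [[0,0,0],[0,0,0],255],
    [[0,0,0],[0,0,0],255],
    [[0,0,0],[0,0,0],255],
    [[0,0,0],[0,0,0],255],
  ],
  squeeze=20,
)

```text
time_s: 23.55
position: [0.4807, -0.0755, 0.1147]
orientation: [0.0, -0.68, 0.734, -0.0]
wrist_force: [-0.8, 0.9, 0.2]
width: 0.121
```

```bash
python3 st.py;python3 go.py .4800 -.0754 .114 -1.6465
```

```text
t 23.55 pos [ 0.4807 -0.0755  0.1147] phi -1.647 phi+pi/2 -0.0762 tz [ 6.e-04  1.e-04 -1.e+00] q [ 0.179  0.291 -0.498 -0.    -0.782 -0.255] F [-0.8  0.9  0.2] w 10.5
tool delta [-0.      0.0007  0.0007]
rot z -0.0005
```

Handle gripped (10.5 mm). Swinging the lid along its arc.

play_rows(
  series=[
    [[0,-0.0084,-0.0116],[0,0,0],255],
    [[0,-0.0095,-0.0107],[0,0,0],255],
    [[0,-0.0105,-0.0097],[0,0,0],255],
    [[0,-0.0114,-0.0086],[0,0,0],255],
    [[0,-0.0122,-0.0074],[0,0,0],255],
    [[0,-0.0129,-0.0061],[0,0,0],255],
    [[0,-0.0135,-0.0048],[0,0,0],255],
    [[0,-0.0139,-0.0035],[0,0,0],255],
  ],
)

```text
time_s: 24.55
position: [0.5732, -0.0831, 0.1788]
orientation: [-0.0, -0.68, 0.733, -0.0]
wrist_force: [-3.1, 0.1, 1.9]
width: 0.106
```

```bash
python3 st.py; python3 - <<'E'
from h import *
snap('side','side5')
E
```

```text
t 24.55 pos [ 0.5732 -0.0831  0.1788] phi -1.6467 phi+pi/2 -0.0759 tz [ 1.0e-04 -1.1e-03 -1.0e+00] q [ 1.360e-01  3.590e-01 -1.980e-01  1.000e-03 -1.014e+00 -2.130e-01] F [-3.1  0.1  1.9] w 9.2
```

View pics/side5.png

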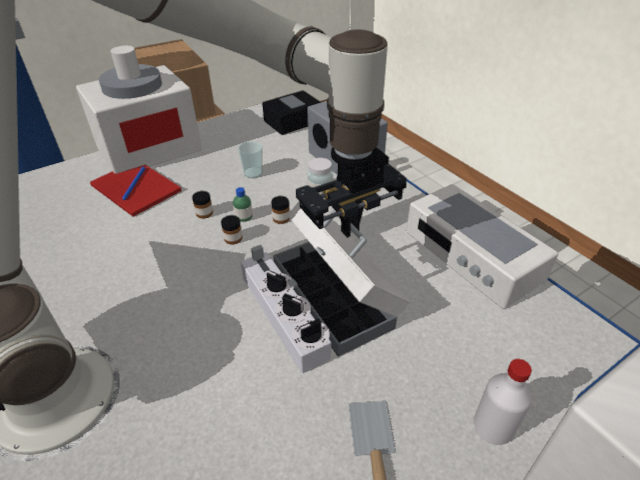

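play_rows(
  series=[
    [[0,-0.0142,-0.0021],[0,0,0],255],
    [[0,-0.0143,-0.0006],[0,0,0],255],
    [[0,-0.0143,0.0008],[0,0,0],255],
    [[0,-0.0141,0.0022],[0,0,0],255],
    [[0,-0.0138,0.0036],[0,0,0],255],
    [[0,-0.0134,0.005],[0,0,0],255],
    [[0,-0.0128,0.0063],[0,0,0],255],
    [[0,-0.0122,0.0075],[0,0,0],255],
    [[0,-0.0113,0.0087],[0,0,0],255],
    [[0,0,0],[0,0,0],255],
    [[0,0,0],[0,0,0],255],
  ],
)

```text
time_s: 25.98
position: [0.6939, -0.0921, 0.1441]
orientation: [0.0, -0.68, 0.734, -0.001]
wrist_force: [0.1, -5.4, -0.9]
width: 0.102
```

```bash
python3 st.py; python3 - <<'E'
from h import *
snap('side','side6');snap('scene','scene6')
E
```

```text
t 25.98 pos [ 0.6939 -0.0921  0.1441] phi -1.6473 phi+pi/2 -0.0765 tz [ 1.2e-03 -3.0e-04 -1.0e+00] q [ 0.099  0.581  0.085  0.    -1.073 -0.175] F [ 0.1 -5.4 -0.9] w 8.9
```

View pics/side6.png

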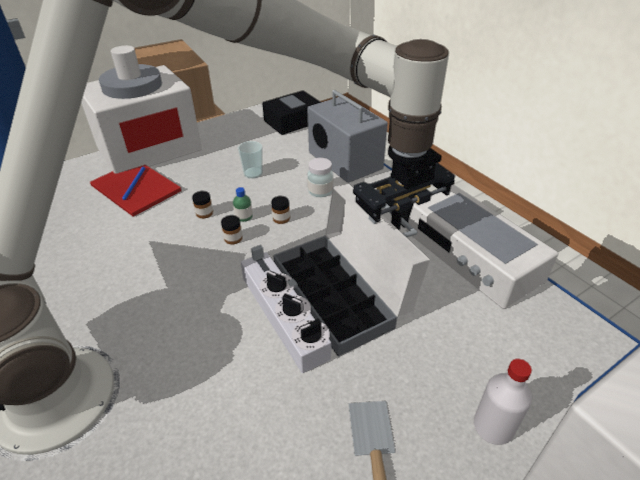

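play_rows(
  series=[
    [[0,0,0],[0,0,0],160],
    [[0,0,0],[0,0,0],160],
    [[0,0,0],[0,0,0],160],
    [[0,0,-0.04],[0,0,0],160],
    [[0,0,-0.05],[0,0,0],160],
    [[0,0,0],[0,0,0],100],
  ],
)

```text
time_s: 26.82
position: [0.6954, -0.0914, 0.2416]
orientation: [0.004, -0.68, 0.733, -0.004]
wrist_force: [-0.6, 0.4, -0.0]
width: 0.419
```

```bash
python3 st.py; cat > jars.py <<'E'
from h import *
def caps(n,im,lo=25,dbg=False):
    b=im.max(axis=2); m=(b<55).astype(np.uint8)
    k,l,st,c=cv2.connectedComponentsWithStats(m)
    out=[]
    for i in range(1,k):
        if lo<st[i,4]<700 and st[i,2]<40 and st[i,3]<35:
            P=onz(n,[c[i]],.049)[0]
            if .35<P[0]<.9 and .08<P[1]<.5: out.append((c[i].round(1),st[i,4],P[:2].round(4)))
    return out
E
python3 - <<'E'
from jars import *
for n in('side','scene'):
    im=snap(n,n+'7'); 
    for o in caps(n,im): print(n,*o)
zoom('scene7',(330,170,500,300),4.5,'z11')
E
```

```text
t 26.82 pos [ 0.6954 -0.0914  0.2416] phi -1.646 phi+pi/2 -0.0752 tz [ 1.200e-02 -2.000e-04 -9.999e-01] q [ 1.00e-01  5.11e-01  2.12e-01  1.00e-03 -1.26e+00 -1.75e-01] F [-0.6  0.4 -0. ] w 36.5
side [319.7 135.6] 258 [0.8405 0.4185]
side [200.9 197.9] 193 [0.4268 0.3296]
side [279.8 203.2] 197 [0.5769 0.2006]
side [230.4 223. ] 230 [0.4439 0.2002]
scene [404.6 200.7] 138 [0.434  0.3274]
scene [368.5 214.6] 150 [0.4502 0.1986]
scene [391.8 242.7] 192 [0.5819 0.2012]
```

View pics/side7.png

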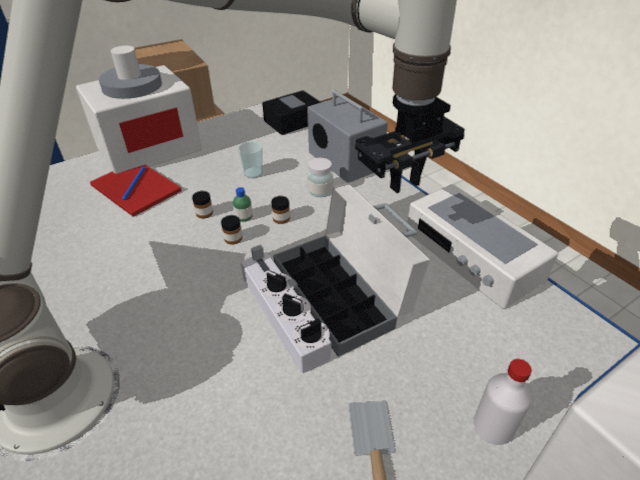

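View pics/z11.png

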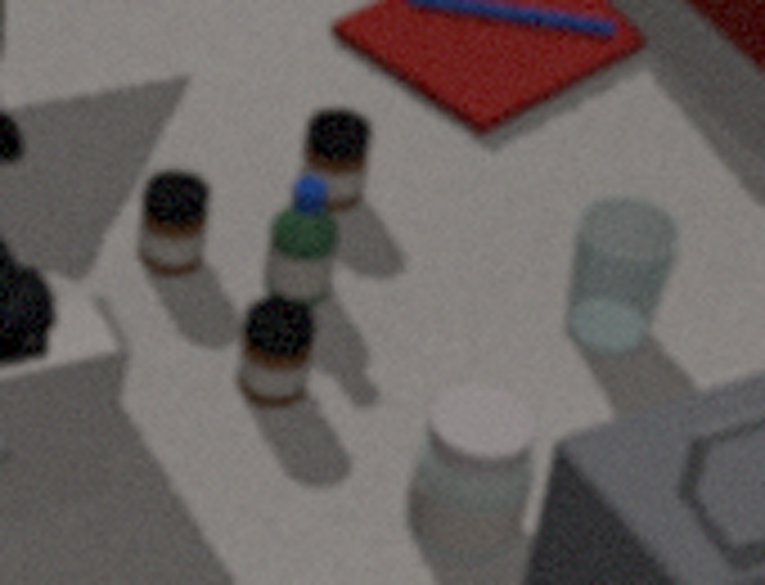

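play_rows(
  series=[
    [[0,0,0],[0,0,0.1745],60],
    [[0,0,0],[0,0,0.1745],60],
    [[0,0,0],[0,0,0.1745],60],
    [[0,0,0],[0,0,0.1745],60],
    [[0,0,0],[0,0,0.1745],60],
    [[0,0,0],[0,0,0.1745],60],
    [[0,0,0],[0,0,0.1745],60],
    [[0,0,0],[0,0,0.1745],60],
    [[0,0,0],[0,0,0.1745],60],
    [[0,0,0],[0,0,0],60],
  ],
)

```text
time_s: 28.18
position: [0.6921, -0.0914, 0.2336]
orientation: [-0.001, 0.037, 0.999, 0.0]
wrist_force: [-0.3, -0.4, 0.3]
width: 0.763
```

```bash
python3 st.py;python3 go.py .62 .2 .235 -3.2173
python3 -c "
from h import *
print(onz('side',[(243,218)],.0,).round(3))"
```

```text
t 28.18 pos [ 0.6921 -0.0914  0.2336] phi 3.0678 phi+pi/2 4.6386 tz [-2.7e-03  2.0e-04 -1.0e+00] q [ 9.900e-02  5.170e-01  2.030e-01 -1.000e-03 -1.260e+00 -1.744e+00] F [-0.3 -0.4  0.3] w 66.4
tool delta [ 0.0934  0.2853 -0.0011]
rot z 6.2851
[[ 0.5    0.257 -0.   ]]
```

play_rows(
  series=[
    [[0.0156,0.0476,0],[0,0,0],60],
    [[0.0156,0.0476,0],[0,0,0],60],
    [[0.0156,0.0476,0],[0,0,0],60],
    [[0.0156,0.0476,0],[0,0,0],60],
    [[0.0155,0.0475,0],[0,0,0],60],
    [[0.0155,0.0475,0],[0,0,0],60],
    [[0,0,0],[0,0,0],60],
  ],
)

```text
time_s: 29.05
position: [0.62, 0.2032, 0.2344]
orientation: [-0.001, 0.034, 0.999, -0.0]
wrist_force: [-0.2, -1.1, 0.2]
width: 0.762
```

```bash
python3 st.py; python3 - <<'E'
from h import *
import pickle
pickle.dump(r.state(),open('pics/s8.pkl','wb')); snap('wrist','wrist8')
E
```

```text
t 29.05 pos [0.62   0.2032 0.2344] phi 3.0735 phi+pi/2 4.6443 tz [-1.3e-03 -1.0e-04 -1.0e+00] q [ 5.640e-01  4.370e-01  7.200e-02 -1.000e-03 -1.208e+00 -2.203e+00] F [-0.2 -1.1  0.2] w 66.3
```

View pics/wrist8.png

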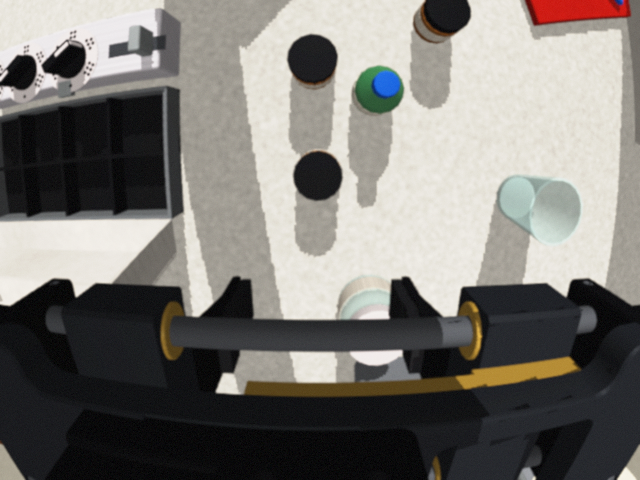

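```bash
python3 - <<'E'
from h import *
import pickle
s=pickle.load(open('pics/s8.pkl','rb'))
im=cv2.imread('pics/wrist8.png'); m=(im.max(2)<60).astype(np.uint8)
k,l,st,c=cv2.connectedComponentsWithStats(m)
for i in range(1,k):
    if st[i,4]>150 and st[i,1]<260: print(st[i],c[i].round(1),onz('wrist',[c[i]],.056,s).round(4))
print('bottle',onz('wrist',[(386,84)],.085,s).round(3),'big',onz('wrist',[(373,335)],.085,s).round(3),'beaker',onz('wrist',[(517,195)],.0,s).round(3))
E
python3 go.py .579 .201 .15
```

```text
[ 424    0   46   34 1275] [446.7  14.3] [[0.4352 0.3273 0.056 ]]
[ 288   35   49   49 1813] [312.2  58.8] [[0.4766 0.2042 0.056 ]]
[ 43  45  42  33 909] [66.1 62. ] [[ 0.4333 -0.0432  0.056 ]]
[  0  56  36  33 817] [20.2 72.5] [[ 0.4253 -0.1137  0.056 ]]
[ 168   87   15  130 1329] [174.1 149.6] [[0.5433 0.0741 0.056 ]]
[    0    91   167   126 17689] [ 84.3 157.3] [[ 0.536 -0.028  0.056]]
[ 294  152   47   48 1759] [317.4 175.6] [[0.5791 0.2016 0.056 ]]
bottle [[0.506 0.261 0.085]] big [[0.722 0.243 0.085]] beaker [[0.616 0.425 0.   ]]
tool delta [ 0.0412 -0.0034  0.0846]
```

play_rows(
  series=[
    [[0.0205,-0.0012,0.03],[0,0,0],60],
    [[0.0205,-0.0012,0.03],[0,0,0],60],
    [[0,0,0.025],[0,0,0.006],60],
    [[0,0,0.0],[0,0,0],60],
    [[0,0,0.0],[0,0,0],60],
  ],
)

```text
time_s: 29.72
position: [0.5811, 0.2003, 0.1513]
orientation: [0.001, 0.041, 0.999, 0.0]
wrist_force: [0.5, -0.2, 0.2]
width: 0.767
```

```bash
python3 st.py;python3 go.py .5791 .2013 .052 -3.2173
```

```text
t 29.73 pos [0.5811 0.2003 0.1513] phi 3.0598 phi+pi/2 4.6306 tz [ 1.5e-03  3.0e-04 -1.0e+00] q [ 5.950e-01  4.410e-01 -1.430e-01  1.000e-03 -9.850e-01 -2.248e+00] F [ 0.5 -0.2  0.2] w 66.7
tool delta [0.0023 0.0008 0.0993]
rot z 6.2771
```

play_rows(
  series=[
    [[0.0022,0.0008,0.03],[0,0,-0.006],60],
    [[0,0,0.03],[0,0,0],60],
    [[0,0,0.025],[0,0,0],60],
    [[0,0,0.0143],[0,0,0],60],
    [[0,0,0.0],[0,0,0],60],
    [[0,0,0],[0,0,0],255],
    [[0,0,0],[0,0,0],255],
    [[0,0,0],[0,0,0],255],
    [[0,0,0],[0,0,0],255],
  ],
  squeeze=20,
)

```text
time_s: 30.85
position: [0.5785, 0.202, 0.0519]
orientation: [0.001, 0.038, 0.999, 0.0]
wrist_force: [-0.7, 0.5, 2.6]
width: 0.498
```

```bash
python3 st.py; python3 -c "
from fit import *
p=[.5338,-.0795,-.0757]
for y in(.102,.034,-.034):print(np.round(w(p,-.032,y,0),4))"
```

```text
t 30.85 pos [0.5785 0.202  0.0519] phi 3.0661 phi+pi/2 4.6369 tz [ 1.4e-03  7.0e-04 -1.0e+00] q [ 0.6    0.552 -0.245  0.    -0.772 -2.247] F [-0.7  0.5  2.6] w 43.4
[0.5096 0.0246 0.    ]
[ 0.5045 -0.0432  0.    ]
[ 0.4993 -0.111   0.    ]
```

play_rows(
  series=[
    [[0,0,-0.03],[0,0,0],255],
    [[0,0,-0.04],[0,0,0],255],
    [[0,0,-0.045],[0,0,0],255],
    [[0.016,-0.045,0],[0,0,0],255],
    [[0.016,-0.045,0],[0,0,0],255],
    [[0.016,-0.045,0],[0,0,0],255],
    [[0.016,-0.043,0],[0,0,0],255],
    [[0,0,0],[0,0,0],255],
    [[0,0,0],[0,0,0],255],
  ],
)

```text
time_s: 31.98
position: [0.5008, 0.029, 0.1661]
orientation: [0.0, 0.038, 0.999, 0.0]
wrist_force: [0.8, 0.3, -1.2]
width: 0.501
```

```bash
python3 st.py;python3 go.py .5096 .0246 .058 -3.2173; python3 - <<'E'
from h import *
snap('side','side9')
E
```

```text
t 31.98 pos [0.5008 0.029  0.1661] phi 3.0653 phi+pi/2 4.6361 tz [ 4.e-04  2.e-04 -1.e+00] q [ 0.382  0.248 -0.399 -0.    -0.923 -2.029] F [ 0.8  0.3 -1.2] w 43.5
tool delta [-0.0091 -0.0038  0.1081]
rot z 6.2826
```

View pics/side9.png

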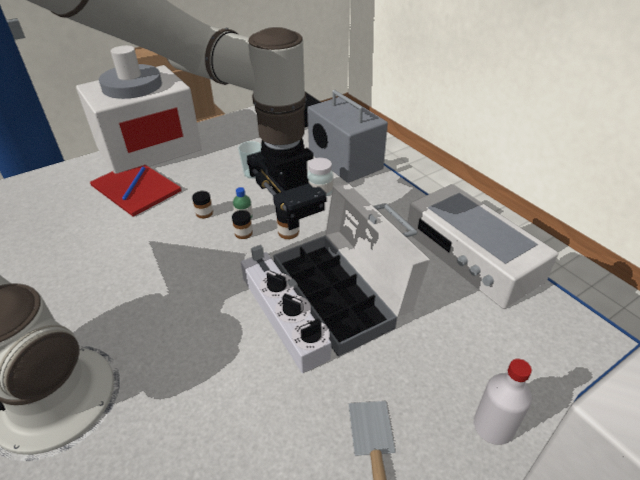

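play_rows(
  series=[
    [[-0.0091,-0.0038,0],[0,0,0],255],
    [[0,0,0.03],[0,0,0],255],
    [[0,0,0.03],[0,0,0],255],
    [[0,0,0.03],[0,0,0],255],
    [[0,0,0.011],[0,0,0],255],
    [[0,0,0.006],[0,0,0],255],
    [[0,0,0],[0,0,0],255],
    [[0,0,0],[0,0,0],255],
  ],
)

```text
time_s: 33.02
position: [0.5102, 0.0248, 0.06]
orientation: [0.001, 0.038, 0.999, 0.0]
wrist_force: [0.0, -0.1, -2.2]
width: 0.496
```

```bash
python3 st.py;python3 go.py .5096 .0246 .058 -3.2173
```

```text
t 33.02 pos [0.5102 0.0248 0.06  ] phi 3.066 phi+pi/2 4.6367 tz [ 2.e-03  6.e-04 -1.e+00] q [ 0.367  0.407 -0.497  0.    -0.664 -2.014] F [ 0.  -0.1 -2.2] w 43.1
tool delta [ 0.0006 -0.0003  0.002 ]
rot z 6.2833
```

play_rows(
  series=[
    [[0,0,0.0015],[0,0,0],255],
    [[0,0,0],[0,0,0],255],
    [[0,0,0],[0,0,0],100],
    [[0,0,0],[0,0,0],100],
    [[0,0,0],[0,0,0],100],
    [[0,0,-0.03],[0,0,0],100],
    [[0,0,-0.04],[0,0,0],100],
    [[0,0,-0.04],[0,0,0],60],
    [[0,0,-0.05],[0,0,0],60],
    [[0,0,0],[0,0,0],60],
    [[0,0,0],[0,0,0],60],
  ],
)

```text
time_s: 34.4
position: [0.5088, 0.0245, 0.2171]
orientation: [-0.0, 0.038, 0.999, 0.0]
wrist_force: [-0.2, -0.6, -0.2]
width: 0.758
```

```bash
python3 st.py;python3 go.py .52 .205 .2 -3.2173;  python3 - <<'E'
from h import *
import pickle
pickle.dump(r.state(),open('pics/s10.pkl','wb')); snap('wrist','wrist10')
E
```

```text
t 34.4 pos [0.5088 0.0245 0.2171] phi 3.0653 phi+pi/2 4.6361 tz [-8.e-04  3.e-04 -1.e+00] q [ 3.670e-01  2.090e-01 -3.070e-01 -1.000e-03 -1.055e+00 -2.014e+00] F [-0.2 -0.6 -0.2] w 65.9
tool delta [0.0026 0.1808 0.0171]
rot z 6.2826
```

View pics/wrist10.png

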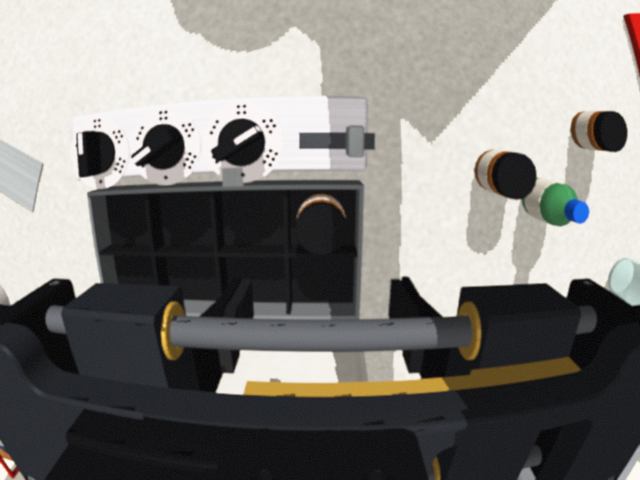

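play_rows(
  series=[
    [[-0.006,0.045,0],[0,0,0],60],
    [[-0.006,0.045,0],[0,0,0],60],
    [[-0.006,0.045,0],[0,0,0],60],
    [[-0.006,0.045,0],[0,0,0],60],
    [[0,0,0],[0,0,0],60],
  ],
)

```text
time_s: 35.08
position: [0.5468, 0.2045, 0.215]
orientation: [-0.002, 0.036, 0.999, -0.001]
wrist_force: [-0.4, -0.4, -1.0]
width: 0.764
```

```bash
cat > wcap.py <<'E'
from h import *
import sys
s=r.state(); im=snap('wrist',sys.argv[1]); m=(im.max(2)<60).astype(np.uint8)
k,l,st,c=cv2.connectedComponentsWithStats(m)
for i in range(1,k):
    if 800<st[i,4]<4000 and st[i,1]<260 and .7<st[i,2]/st[i,3]<1.5: print(st[i],c[i].round(1),onz('wrist',[c[i]],.056,s).round(4))
E
python3 st.py; python3 wcap.py wrist11
```

```text
t 35.08 pos [0.5468 0.2045 0.215 ] phi 3.0688 phi+pi/2 4.6396 tz [-0.0031 -0.002  -1.    ] q [ 0.635  0.337 -0.133 -0.    -1.105 -2.278] F [-0.4 -0.4 -1. ] w 66.5
[ 435   59   49   48 1868] [459.1  82.6] [[0.43   0.3272 0.056 ]]
[ 291  116   51   51 2038] [316.1 140.9] [[0.4751 0.2041 0.056 ]]
[ 33 119  44  32 904] [ 58.  136.4] [[ 0.4363 -0.0436  0.056 ]]
[  0 122  28  36 803] [ 13.4 140.3] [[ 0.4268 -0.1113  0.056 ]]
```

View pics/wrist11.png

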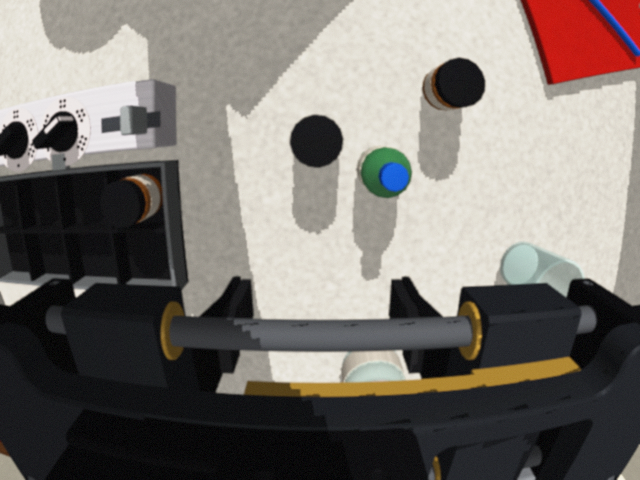

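B is at (0.4755, 0.2041), A at (0.430, 0.327). I'll rotate 30° so the fingers avoid the green bottle (386,172), then go above B.

play_rows(
  series=[
    [[0,0,0.02],[0,0,-0.175],60],
    [[0,0,0.02],[0,0,-0.175],60],
    [[0,0,0.02],[0,0,-0.175],60],
    [[0,0,0],[0,0,0],60],
  ],
)

```text
time_s: 35.62
position: [0.5455, 0.2003, 0.1552]
orientation: [-0.003, -0.221, 0.975, -0.001]
wrist_force: [-0.1, 0.1, 0.6]
width: 0.76
```

```bash
python3 st.py;python3 go.py .4753 .2041 .052
```

```text
t 35.62 pos [0.5455 0.2003 0.1552] phi -2.696 phi+pi/2 -1.1252 tz [-0.005  -0.0032 -1.    ] q [ 0.63   0.388 -0.218 -0.    -0.97  -1.755] F [-0.1  0.1  0.6] w 66.2
tool delta [0.0611 0.0338 0.1036]
```

play_rows(
  series=[
    [[0.0306,0.0169,0],[0,0,0],60],
    [[0.0305,0.0169,0],[0,0,0],60],
    [[0,0,0.02],[0,0,0],60],
    [[0,0,0],[0,0,0],60],
    [[0,0,0],[0,0,0],60],
  ],
)

```text
time_s: 36.25
position: [0.4781, 0.2062, 0.1384]
orientation: [0.001, -0.222, 0.975, 0.0]
wrist_force: [-0.5, 0.4, -1.0]
width: 0.763
```

```bash
python3 st.py;python3 go.py .4753 .2041 .052
```

```text
t 36.25 pos [0.4781 0.2062 0.1384] phi -2.694 phi+pi/2 -1.1232 tz [ 1.2e-03  5.0e-04 -1.0e+00] q [ 7.190e-01  3.110e-01 -3.910e-01  1.000e-03 -8.680e-01 -1.843e+00] F [-0.5  0.4 -1. ] w 66.4
tool delta [ 0.0035 -0.0007  0.0864]
```

play_rows(
  series=[
    [[0.0033,-0.0007,0.02],[0,0,0],60],
    [[0,0,0.03],[0,0,0],60],
    [[0,0,0.025],[0,0,0],60],
    [[0,0,0.0114],[0,0,0],60],
    [[0,0,0],[0,0,0],60],
    [[0,0,0],[0,0,0],255],
    [[0,0,0],[0,0,0],255],
    [[0,0,0],[0,0,0],255],
    [[0,0,0],[0,0,0],255],
  ],
)

```text
time_s: 37.38
position: [0.475, 0.2044, 0.0518]
orientation: [0.001, -0.223, 0.975, 0.0]
wrist_force: [-0.1, 0.2, 2.5]
width: 0.495
```

```bash
python3 st.py
```

```text
t 37.38 pos [0.475  0.2044 0.0518] phi -2.6923 phi+pi/2 -1.1215 tz [ 1.1e-03  8.0e-04 -1.0e+00] q [ 0.721  0.429 -0.488  0.    -0.652 -1.842] F [-0.1  0.2  2.5] w 43.1
```

play_rows(
  series=[
    [[0,0,-0.03],[0,0,0],255],
    [[0,0,-0.04],[0,0,0],255],
    [[0,0,-0.045],[0,0,0],255],
    [[0,0,0],[0,0,0.175],255],
    [[0,0,0],[0,0,0.175],255],
    [[0,0,0],[0,0,0.175],255],
    [[0,0,0],[0,0,0],255],
  ],
)

```text
time_s: 38.25
position: [0.4742, 0.2038, 0.1657]
orientation: [-0.001, 0.037, 0.999, -0.0]
wrist_force: [-0.8, -0.4, -0.5]
width: 0.496
```

```bash
python3 st.py;python3 go.py .4993 -.111 .058 -3.2173
```

```text
t 38.25 pos [0.4742 0.2038 0.1657] phi 3.0675 phi+pi/2 4.6383 tz [-1.e-03 -5.e-04 -1.e+00] q [ 0.721  0.273 -0.365 -0.    -0.934 -2.365] F [-0.8 -0.4 -0.5] w 43.2
tool delta [-0.0484 -0.312   0.1079]
rot z 6.2848
```

play_rows(
  series=[
    [[-0.0069,-0.0446,0],[0,0,0],255],
    [[-0.0069,-0.0446,0],[0,0,0],255],
    [[-0.0069,-0.0446,0],[0,0,0],255],
    [[-0.0069,-0.0446,0],[0,0,0],255],
    [[-0.0069,-0.0446,0],[0,0,0],255],
    [[-0.0069,-0.0446,0],[0,0,0],255],
    [[-0.007,-0.0444,0],[0,0,0],255],
    [[0,0,0],[0,0,0],255],
    [[0,0,0],[0,0,0],255],
  ],
)

```text
time_s: 39.38
position: [0.4989, -0.1107, 0.1658]
orientation: [-0.0, 0.037, 0.999, 0.0]
wrist_force: [1.0, 0.3, -2.1]
width: 0.5
```

```bash
python3 st.py;python3 go.py .4993 -.111 .058 -3.2173
```

```text
t 39.38 pos [ 0.4989 -0.1107  0.1658] phi 3.0667 phi+pi/2 4.6375 tz [-7.e-04  2.e-04 -1.e+00] q [ 0.1    0.264 -0.377 -0.    -0.93  -1.745] F [ 1.   0.3 -2.1] w 43.5
tool delta [-0.0005 -0.0003  0.1078]
rot z 6.284
```

play_rows(
  series=[
    [[0,0,0.03],[0,0,0],255],
    [[0,0,0.03],[0,0,0],255],
    [[0,0,0.03],[0,0,0],255],
    [[0,0,0.011],[0,0,0],255],
    [[0,0,0.0065],[0,0,0],255],
    [[0,0,0],[0,0,0],255],
    [[0,0,0],[0,0,0],255],
  ],
)

```text
time_s: 40.25
position: [0.5, -0.1106, 0.0596]
orientation: [0.001, 0.038, 0.999, 0.0]
wrist_force: [1.1, 0.2, -0.7]
width: 0.499
```

```bash
python3 st.py
```

```text
t 40.25 pos [ 0.5    -0.1106  0.0596] phi 3.0661 phi+pi/2 4.6369 tz [ 2.e-03  1.e-04 -1.e+00] q [ 0.1    0.41  -0.494  0.    -0.665 -1.746] F [ 1.1  0.2 -0.7] w 43.4
```

play_rows(
  series=[
    [[0,0,0.001],[0,0,0],255],
    [[0,0,0],[0,0,0],255],
    [[0,0,0],[0,0,0],100],
    [[0,0,0],[0,0,0],100],
    [[0,0,0],[0,0,0],100],
    [[0,0,-0.03],[0,0,0],100],
    [[0,0,-0.04],[0,0,0],100],
    [[0,0,-0.04],[0,0,0],60],
    [[0,0,-0.05],[0,0,0],60],
    [[0,0,0],[0,0,0],60],
    [[0,0,0],[0,0,0],60],
  ],
)

```text
time_s: 41.62
position: [0.4987, -0.1106, 0.2172]
orientation: [-0.0, 0.038, 0.999, 0.0]
wrist_force: [-0.3, 0.4, -0.3]
width: 0.76
```

```bash
python3 st.py;python3 wcap.py wrist12; python3 go.py .49 .327 .217 -3.2173
```

```text
t 41.62 pos [ 0.4987 -0.1106  0.2172] phi 3.0653 phi+pi/2 4.6361 tz [-7.e-04  6.e-04 -1.e+00] q [ 1.000e-01  2.110e-01 -3.040e-01 -1.000e-03 -1.056e+00 -1.746e+00] F [-0.3  0.4 -0.3] w 66.1
[ 214  117   45   51 1510] [236.3 143.6] [[ 0.4232 -0.1761  0.056 ]]
[ 297  118   49   46 1549] [322.6 139.5] [[ 0.4266 -0.105   0.056 ]]
[ 384  120   53   46 1533] [405.9 142. ] [[ 0.4325 -0.0365  0.056 ]]
tool delta [ 4.170e-02  4.357e-01 -3.000e-04]
rot z 6.2827
```

View pics/wrist12.png

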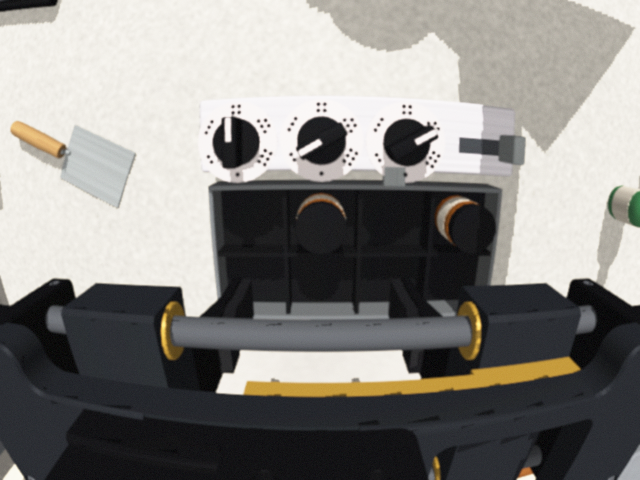

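play_rows(
  series=[
    [[0.0042,0.0434,0],[0,0,0],60],
    [[0.0042,0.0434,0],[0,0,0],60],
    [[0.0042,0.0434,0],[0,0,0],60],
    [[0.0042,0.0434,0],[0,0,0],60],
    [[0.0042,0.0434,0],[0,0,0],60],
    [[0.0042,0.0434,0],[0,0,0],60],
    [[0.0042,0.0434,0],[0,0,0],60],
    [[0.0042,0.0434,0],[0,0,0],60],
    [[0.0042,0.0434,0],[0,0,0],60],
    [[0.004,0.0434,0],[0,0,0],60],
    [[0,0,0],[0,0,0],60],
  ],
)

```text
time_s: 43.05
position: [0.4898, 0.3273, 0.2151]
orientation: [-0.001, 0.036, 0.999, -0.001]
wrist_force: [-0.1, -0.5, -0.0]
width: 0.765
```

```bash
python3 st.py;python3 wcap.py wrist13; python3 go.py .43 .327 .052 -3.2173
```

```text
t 43.05 pos [0.4898 0.3273 0.2151] phi 3.0688 phi+pi/2 4.6396 tz [-0.0026 -0.0027 -1.    ] q [ 0.864  0.345 -0.12  -0.    -1.109 -2.507] F [-0.1 -0.5 -0. ] w 66.6
[ 296  129   52   51 2064] [321.5 153.9] [[0.4291 0.3304 0.056 ]]
tool delta [ 0.0591 -0.0026  0.1635]
rot z 6.2847
```

View pics/wrist13.png

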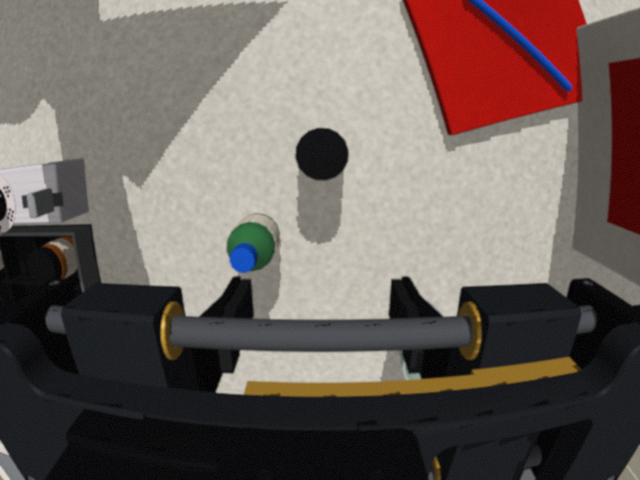

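play_rows(
  series=[
    [[0.03,0.0001,0.03],[0,0,0],60],
    [[0.03,0.0001,0.03],[0,0,0],60],
    [[0,0,0.015],[0,0,0],60],
    [[0,0,0],[0,0,0],60],
    [[0,0,0],[0,0,0],60],
  ],
)

```text
time_s: 43.72
position: [0.4319, 0.3301, 0.1434]
orientation: [0.001, 0.038, 0.999, 0.001]
wrist_force: [-0.1, 0.6, -0.7]
width: 0.765
```

```bash
python3 st.py;python3 go.py .4293 .3298 .052 -3.2173
```

```text
t 43.73 pos [0.4319 0.3301 0.1434] phi 3.0649 phi+pi/2 4.6357 tz [ 0.0014  0.001  -1.    ] q [ 9.510e-01  3.400e-01 -3.300e-01  1.000e-03 -8.990e-01 -2.599e+00] F [-0.1  0.6 -0.7] w 66.5
tool delta [ 0.0027 -0.0006  0.0914]
rot z 6.2822
```

play_rows(
  series=[
    [[0.0024,-0.0006,0.025],[0,0,0],60],
    [[0,0,0.03],[0,0,0],60],
    [[0,0,0.025],[0,0,0],60],
    [[0,0,0.0114],[0,0,0],60],
    [[0,0,0],[0,0,0],60],
    [[0,0,0],[0,0,0],255],
    [[0,0,0],[0,0,0],255],
    [[0,0,0],[0,0,0],255],
    [[0,0,0],[0,0,0],255],
  ],
)

```text
time_s: 44.85
position: [0.4286, 0.3302, 0.052]
orientation: [0.001, 0.038, 0.999, 0.001]
wrist_force: [-0.7, -0.2, 3.1]
width: 0.5
```

```bash
python3 st.py
```

```text
t 44.85 pos [0.4286 0.3302 0.052 ] phi 3.0661 phi+pi/2 4.6369 tz [ 0.0012  0.0014 -1.    ] q [ 0.956  0.459 -0.429  0.    -0.681 -2.603] F [-0.7 -0.2  3.1] w 43.5
```

play_rows(
  series=[
    [[0,0,-0.03],[0,0,0],255],
    [[0,0,-0.04],[0,0,0],255],
    [[0,0,-0.045],[0,0,0],255],
    [[0,0,0],[0,0,0],255],
  ],
)

```text
time_s: 45.35
position: [0.4295, 0.3311, 0.1699]
orientation: [0.002, 0.038, 0.999, 0.003]
wrist_force: [-0.3, 1.3, -1.4]
width: 0.5
```

```bash
python3 st.py;python3 go.py .4941 -.1788 .058 -3.2173
```

```text
t 45.35 pos [0.4295 0.3311 0.1699] phi 3.0661 phi+pi/2 4.6369 tz [ 0.0051  0.0062 -1.    ] q [ 9.560e-01  3.060e-01 -3.040e-01  1.000e-03 -9.530e-01 -2.603e+00] F [-0.3  1.3 -1.4] w 43.5
tool delta [-0.1023 -0.5044  0.1091]
rot z 6.2834
```

play_rows(
  series=[
    [[-0.0085,-0.042,0],[0,0,0],255],
    [[-0.0085,-0.042,0],[0,0,0],255],
    [[-0.0085,-0.042,0],[0,0,0],255],
    [[-0.0085,-0.042,0],[0,0,0],255],
    [[-0.0085,-0.042,0],[0,0,0],255],
    [[-0.0085,-0.042,0],[0,0,0],255],
    [[-0.0085,-0.042,0],[0,0,0],255],
    [[-0.0085,-0.042,0],[0,0,0],255],
    [[-0.0085,-0.042,0],[0,0,0],255],
    [[-0.0085,-0.042,0],[0,0,0],255],
    [[-0.0085,-0.042,0],[0,0,0],255],
    [[-0.0085,-0.042,0],[0,0,0],255],
  ],
)

```text
time_s: 46.85
position: [0.4907, -0.1819, 0.1647]
orientation: [-0.001, 0.038, 0.999, 0.0]
wrist_force: [0.4, 0.0, -0.5]
width: 0.5
```

play_rows(
  series=[
    [[0,0,0],[0,0,0],255],
    [[0,0,0],[0,0,0],255],
    [[0,0,0],[0,0,0],255],
  ],
)

```text
time_s: 47.22
position: [0.4913, -0.1798, 0.1658]
orientation: [-0.001, 0.037, 0.999, 0.0]
wrist_force: [-0.1, 0.6, -0.5]
width: 0.498
```

```bash
python3 st.py;python3 go.py .4941 -.1788 .058 -3.2173
```

```text
t 47.23 pos [ 0.4913 -0.1798  0.1658] phi 3.0669 phi+pi/2 4.6376 tz [-1.1e-03  3.0e-04 -1.0e+00] q [-0.041  0.284 -0.348 -0.    -0.94  -1.605] F [-0.1  0.6 -0.5] w 43.3
tool delta [-0.0028  0.0012  0.1078]
rot z 6.2842
```

play_rows(
  series=[
    [[-0.0028,0,0.025],[0,0,0],255],
    [[0,0,0.035],[0,0,0],255],
    [[0,0,0.03],[0,0,0],255],
    [[0,0,0.011],[0,0,0],255],
    [[0,0,0.0065],[0,0,0],255],
    [[0,0,0],[0,0,0],255],
    [[0,0,0],[0,0,0],255],
  ],
)

```text
time_s: 48.1
position: [0.4953, -0.1809, 0.0597]
orientation: [0.001, 0.038, 0.999, -0.0]
wrist_force: [-0.0, -0.6, -0.5]
width: 0.498
```

```bash
python3 st.py
```

```text
t 48.1 pos [ 0.4953 -0.1809  0.0597] phi 3.0661 phi+pi/2 4.6368 tz [ 2.1e-03 -3.0e-04 -1.0e+00] q [-0.042  0.429 -0.457  0.    -0.682 -1.604] F [-0.  -0.6 -0.5] w 43.3
```

play_rows(
  series=[
    [[0,0,0.001],[0,0,0],255],
    [[0,0,0],[0,0,0],255],
    [[0,0,0],[0,0,0],114],
    [[0,0,0],[0,0,0],114],
    [[0,0,0],[0,0,0],114],
    [[0,0,-0.03],[0,0,0],114],
    [[0,0,-0.04],[0,0,0],114],
    [[0,0,-0.04],[0,0,0],114],
    [[0,0,-0.05],[0,0,0],114],
    [[0,0,0],[0,0,0],114],
    [[0,0,0],[0,0,0],114],
  ],
)

```text
time_s: 49.48
position: [0.494, -0.1807, 0.2174]
orientation: [-0.0, 0.038, 0.999, 0.0]
wrist_force: [-0.4, -0.7, 0.1]
width: 0.553
```

```bash
python3 st.py;python3 wcap.py wrist14; python3 - <<'E'
from h import *
snap('side','side14')
E
```

```text
t 49.48 pos [ 0.494  -0.1807  0.2174] phi 3.0654 phi+pi/2 4.6362 tz [-4.e-04  6.e-04 -1.e+00] q [-4.200e-02  2.370e-01 -2.690e-01 -1.000e-03 -1.065e+00 -1.604e+00] F [-0.4 -0.7  0.1] w 48.1
[ 299  115   46   50 1531] [321.4 141.1] [[ 0.4233 -0.1762  0.056 ]]
[ 385  119   52   46 1481] [409.4 139.2] [[ 0.4257 -0.1035  0.056 ]]
[ 464  125   52   43 1387] [484.3 145.4] [[ 0.4322 -0.0352  0.056 ]]
```

View pics/wrist14.png

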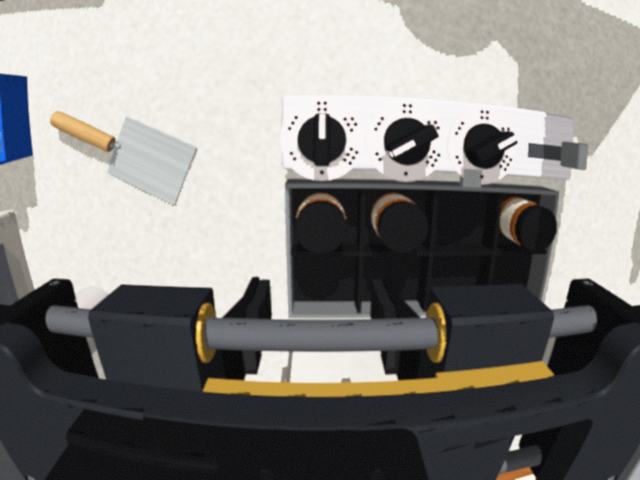

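View pics/side14.png

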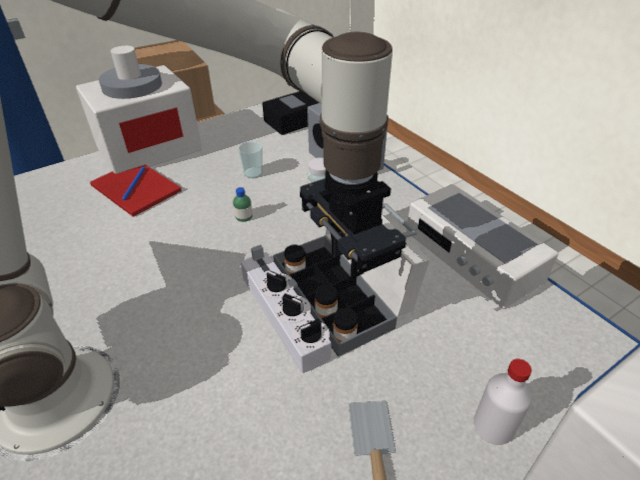

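play_rows(
  series=[
    [[0,0,-0.03],[0,0,-0.1745],150],
    [[0,0,0],[0,0,-0.1745],150],
    [[0,0,0],[0,0,-0.1745],150],
    [[0,0,0],[0,0,-0.1745],150],
    [[0,0,0],[0,0,-0.1745],150],
    [[0,0,0],[0,0,-0.1745],150],
    [[0,0,0],[0,0,-0.1745],150],
    [[0,0,0],[0,0,-0.1745],150],
    [[0,0,0],[0,0,-0.1745],150],
    [[0,0,0],[0,0,0],150],
  ],
)

```text
time_s: 50.82
position: [0.4941, -0.1809, 0.2464]
orientation: [-0.001, -0.679, 0.734, 0.001]
wrist_force: [-0.2, -0.1, -0.0]
width: 0.409
```

```bash
python3 st.py;python3 go.py .6939 -.0921 .1441 -1.6465
```

```text
t 50.83 pos [ 0.4941 -0.1809  0.2464] phi -1.6491 phi+pi/2 -0.0783 tz [-2.7e-03  2.0e-04 -1.0e+00] q [-0.042  0.214 -0.223 -0.    -1.137 -0.036] F [-0.2 -0.1 -0. ] w 35.6
tool delta [-0.1041 -0.1925  0.1018]
rot z -0.0026
```

play_rows(
  series=[
    [[-0.0208,-0.0385,0],[0,0,0],150],
    [[-0.0208,-0.0385,0],[0,0,0],150],
    [[-0.0208,-0.0385,0],[0,0,0],150],
    [[-0.0208,-0.0385,0],[0,0,0],150],
    [[-0.0209,-0.0385,0],[0,0,-0.0025],150],
    [[0,0,0],[0,0,0],150],
    [[0,0,0],[0,0,0],150],
  ],
)

```text
time_s: 51.7
position: [0.6938, -0.0919, 0.2465]
orientation: [-0.001, -0.68, 0.733, 0.001]
wrist_force: [-0.3, -0.7, -0.3]
width: 0.409
```

```bash
python3 st.py;python3 go.py .6939 -.0921 .1441 -1.6465; python3 - <<'E'
from h import *
snap('side','side15');snap('wrist','wrist15'); zoom('side15',(300,120,460,280),4,'z15')
print(proj('wrist',[[.6939,-.0921,.1441]]),proj('side',[[.6939,-.0921,.1441],[.6939+.05*.0757,-.0921+.05,.1441],[.6939-.05*.0757,-.0921-.05,.1441]]))
E
```

```text
t 51.7 pos [ 0.6938 -0.0919  0.2465] phi -1.6462 phi+pi/2 -0.0754 tz [-2.5e-03 -2.0e-04 -1.0e+00] q [ 0.099  0.513  0.228 -0.    -1.289 -0.174] F [-0.3 -0.7 -0.3] w 35.6
tool delta [ 0.0002 -0.0004  0.1024]
rot z 0.0003
[[320.41090187 248.36649409]] [[399.91638514 218.16488096]
 [385.49522797 205.13520046]
 [415.33854207 232.09897619]]
```

View pics/wrist15.png

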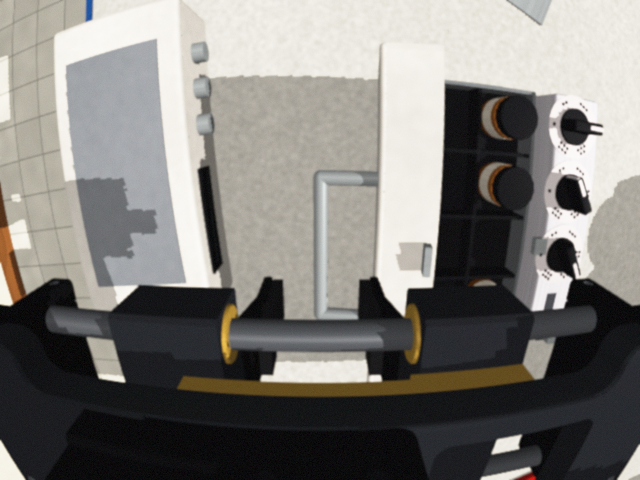

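View pics/z15.png

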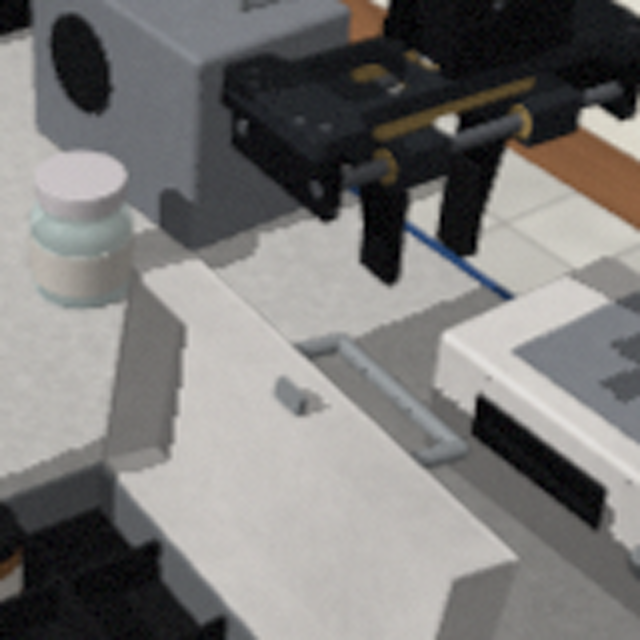

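play_rows(
  series=[
    [[0,0,0.035],[0,0,0],150],
    [[0,0,0.035],[0,0,0],150],
    [[0,0,0.032],[0,0,0],150],
    [[0,0,0],[0,0,0],150],
    [[0,0,0],[0,0,0],255],
    [[0,0,0],[0,0,0],255],
    [[0,0,0],[0,0,0],255],
    [[0,0,0],[0,0,0],255],
  ],
  squeeze=20,
)

```text
time_s: 52.8
position: [0.6949, -0.0918, 0.1466]
orientation: [0.001, -0.681, 0.733, -0.001]
wrist_force: [0.9, -0.8, 0.3]
width: 0.107
```

```bash
python3 st.py
```

```text
t 52.8 pos [ 0.6949 -0.0918  0.1466] phi -1.6444 phi+pi/2 -0.0737 tz [ 1.8e-03 -1.0e-04 -1.0e+00] q [ 0.099  0.58   0.09   0.    -1.079 -0.173] F [ 0.9 -0.8  0.3] w 9.3
```

play_rows(
  series=[
    [[0,0.0113,-0.0087],[0,0,0],255],
    [[0,0.0122,-0.0075],[0,0,0],255],
    [[0,0.0128,-0.0063],[0,0,0],255],
    [[0,0.0134,-0.005],[0,0,0],255],
    [[0,0.0138,-0.0036],[0,0,0],255],
    [[0,0.0141,-0.0022],[0,0,0],255],
    [[0,0.0143,-0.0008],[0,0,0],255],
    [[0,0.0143,0.0006],[0,0,0],255],
    [[0,0.0142,0.0021],[0,0,0],255],
    [[0,0.0139,0.0035],[0,0,0],255],
  ],
)

```text
time_s: 54.05
position: [0.5589, -0.0813, 0.1749]
orientation: [0.0, -0.681, 0.733, 0.0]
wrist_force: [2.0, 3.0, 3.0]
width: 0.107
```

```bash
python3 st.py
```

```text
t 54.05 pos [ 0.5589 -0.0813  0.1749] phi -1.6442 phi+pi/2 -0.0734 tz [ 0.e+00  7.e-04 -1.e+00] q [ 0.142  0.34  -0.238 -0.001 -0.993 -0.215] F [2. 3. 3.] w 9.4
```

play_rows(
  series=[
    [[0,0.0135,0.0048],[0,0,0],255],
    [[0,0.0129,0.0061],[0,0,0],255],
    [[0,0.0122,0.0074],[0,0,0],255],
    [[0,0.0114,0.0086],[0,0,0],255],
    [[0,0.0105,0.0097],[0,0,0],255],
    [[0,0.0095,0.0107],[0,0,0],255],
    [[0,0.0084,0.0116],[0,0,0],255],
    [[0,0,0.002],[0,0,0],255],
    [[0,0,0.0],[0,0,0],255],
    [[0,0,0],[0,0,0],255],
  ],
)

```text
time_s: 55.3
position: [0.4803, -0.0756, 0.113]
orientation: [-0.001, -0.681, 0.733, 0.001]
wrist_force: [-3.4, 7.0, 8.4]
width: 0.106
```

```bash
python3 st.py; python3 - <<'E'
from h import *
snap('side','side16'); zoom('side16',(230,220,410,370),4,'z16')
E
```

```text
t 55.3 pos [ 0.4803 -0.0756  0.113 ] phi -1.6446 phi+pi/2 -0.0738 tz [-3.5e-03  5.0e-04 -1.0e+00] q [ 0.178  0.295 -0.497 -0.002 -0.782 -0.251] F [-3.4  7.   8.4] w 9.2
```

View pics/z16.png

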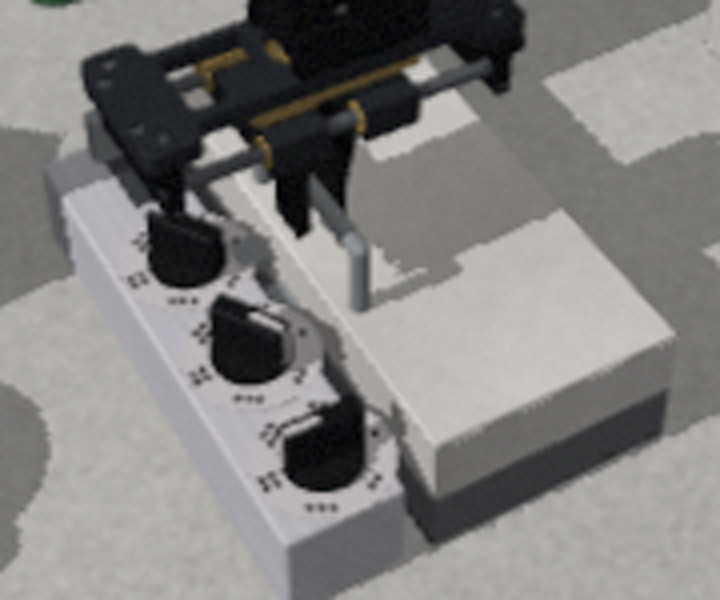

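play_rows(
  series=[
    [[0,0,0],[0,0,0],150],
    [[0,0,0],[0,0,0],150],
    [[0,0,-0.03],[0,0,0],150],
    [[0,0,-0.03],[0,0,-0.1745],150],
    [[0,0,0],[0,0,-0.1745],150],
    [[0,0,0],[0,0,-0.1745],150],
    [[0,0,0],[0,0,-0.1745],150],
    [[0,0,0],[0,0,-0.1745],150],
    [[0,0,0],[0,0,-0.1745],150],
    [[0,0,0],[0,0,-0.1745],150],
    [[0,0,0],[0,0,-0.1745],150],
    [[0,0,0],[0,0,-0.1745],150],
  ],
)

```text
time_s: 56.85
position: [0.4813, -0.0766, 0.172]
orientation: [0.0, 0.999, -0.034, -0.001]
wrist_force: [-0.2, 0.5, 0.7]
width: 0.414
```

```bash
python3 st.py;python3 go.py .4387 .0541 .082 -.0757
```

```text
t 56.85 pos [ 0.4813 -0.0766  0.172 ] phi -0.0688 phi+pi/2 1.502 tz [-2.5e-03 -6.0e-04 -1.0e+00] q [ 0.176  0.22  -0.421  0.    -0.932  1.326] F [-0.2  0.5  0.7] w 36.0
tool delta [-0.0513 -0.1276  0.09  ]
rot z 0.0069
```

play_rows(
  series=[
    [[-0.017,-0.0425,0],[0,0,0],150],
    [[-0.017,-0.0425,0],[0,0,0],150],
    [[-0.0173,-0.0426,0],[0,0,0.0069],150],
    [[0,0,0],[0,0,0],150],
    [[0,0,0],[0,0,0],150],
  ],
)

```text
time_s: 57.48
position: [0.4401, 0.0545, 0.1724]
orientation: [0.0, 0.999, -0.04, -0.001]
wrist_force: [-0.0, 0.5, -0.9]
width: 0.414
```

```bash
python3 st.py;python3 go.py .4387 .0541 .082 -.0757;  python3 - <<'E'
from h import *
snap('side','side17'); zoom('side17',(230,220,410,370),4,'z17')
E
```

```text
t 57.48 pos [0.4401 0.0545 0.1724] phi -0.0806 phi+pi/2 1.4902 tz [-1.2e-03 -8.0e-04 -1.0e+00] q [ 0.492  0.145 -0.518  0.    -0.91   0.998] F [-0.   0.5 -0.9] w 36.0
tool delta [-0.0013  0.0004  0.0904]
rot z -0.0049
```

View pics/z17.png

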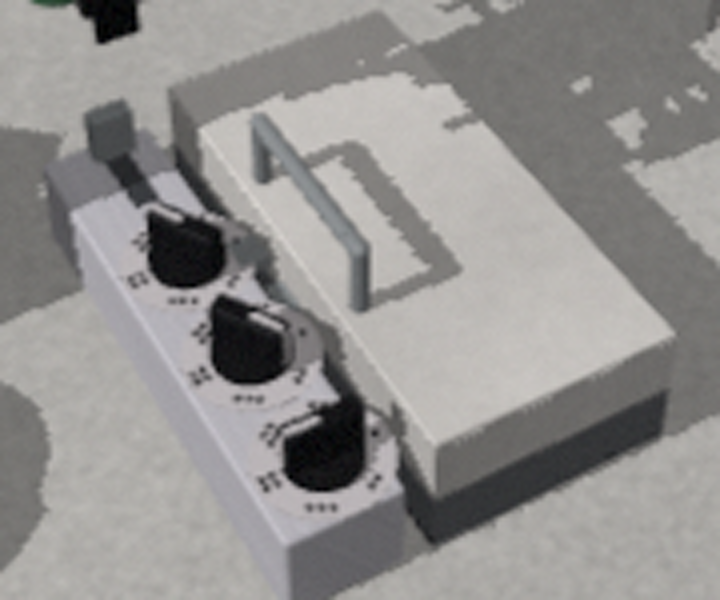

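Lid fully shut, corner positions identical to the start. Grip the fin and slide home.

play_rows(
  series=[
    [[-0.001,0.0003,0.03],[0,0,-0.005],150],
    [[0,0,0.03],[0,0,0],150],
    [[0,0,0.029],[0,0,0],150],
    [[0,0,0],[0,0,0],150],
    [[0,0,0],[0,0,0],255],
    [[0,0,0],[0,0,0],255],
    [[0,0,0],[0,0,0],255],
    [[0,0,0],[0,0,0],255],
  ],
)

```text
time_s: 58.52
position: [0.4401, 0.055, 0.0846]
orientation: [-0.0, 0.999, -0.038, 0.001]
wrist_force: [-0.8, 0.5, 4.4]
width: 0.135
```

```bash
python3 st.py
```

```text
t 58.52 pos [0.4401 0.055  0.0846] phi -0.0756 phi+pi/2 1.4952 tz [ 1.8e-03  8.0e-04 -1.0e+00] q [ 0.493  0.274 -0.632  0.    -0.663  1.002] F [-0.8  0.5  4.4] w 11.8
```

play_rows(
  series=[
    [[0,0.007,0],[0,0,0],255],
    [[0,0.007,0],[0,0,0],255],
    [[0,0.007,0],[0,0,0],255],
    [[0,0.006,0],[0,0,0],255],
    [[0,0,0],[0,0,0],255],
    [[0,0,0],[0,0,0],255],
    [[0,0,0],[0,0,0],255],
  ],
)

```text
time_s: 59.4
position: [0.4382, 0.0296, 0.0846]
orientation: [-0.002, 0.999, -0.038, 0.001]
wrist_force: [-4.2, 10.1, 5.9]
width: 0.136
```

```bash
python3 st.py; python3 go.py .4367 .0282 .08
```

```text
t 59.4 pos [0.4382 0.0296 0.0846] phi -0.0756 phi+pi/2 1.4952 tz [ 0.0027  0.0031 -1.    ] q [ 0.439  0.268 -0.641 -0.003 -0.658  1.059] F [-4.2 10.1  5.9] w 11.8
tool delta [-0.0014  0.0016  0.0046]
```

play_rows(
  series=[
    [[0,0,0],[0,0,0],150],
    [[0,0,0],[0,0,0],150],
    [[0,0,0],[0,0,0],150],
    [[0,0,-0.03],[0,0,0],150],
    [[0,0,-0.05],[0,0,0],150],
    [[0,0,-0.05],[0,0,0],150],
    [[0,-0.04,-0.03],[0,0,0],150],
    [[0,-0.05,0],[0,0,0],150],
    [[0,0,0],[0,0,0],150],
    [[0,0,0],[0,0,0],150],
  ],
)

```text
time_s: 60.65
position: [0.4438, 0.1172, 0.2432]
orientation: [0.0, 0.999, -0.038, -0.001]
wrist_force: [-0.2, 0.1, -0.0]
width: 0.412
```

```bash
python3 st.py; python3 - <<'E'
from h import *
snap('side','side18'); zoom('side18',(230,220,410,370),4,'z18'); snap('scene','scene18')
E
```

```text
t 60.65 pos [0.4438 0.1172 0.2432] phi -0.0757 phi+pi/2 1.4951 tz [-1.3e-03 -8.0e-04 -1.0e+00] q [ 0.614  0.098 -0.374 -0.    -1.1    0.882] F [-0.2  0.1 -0. ] w 35.8
```

View pics/z18.png

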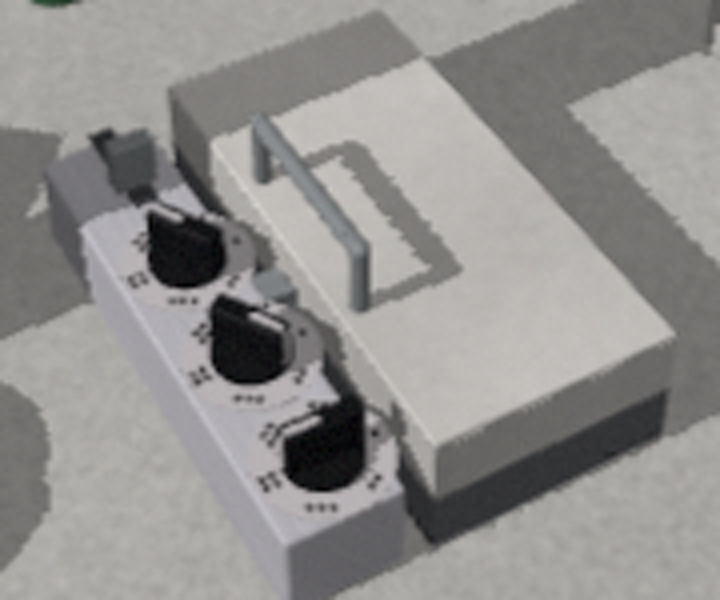

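View pics/scene18.png

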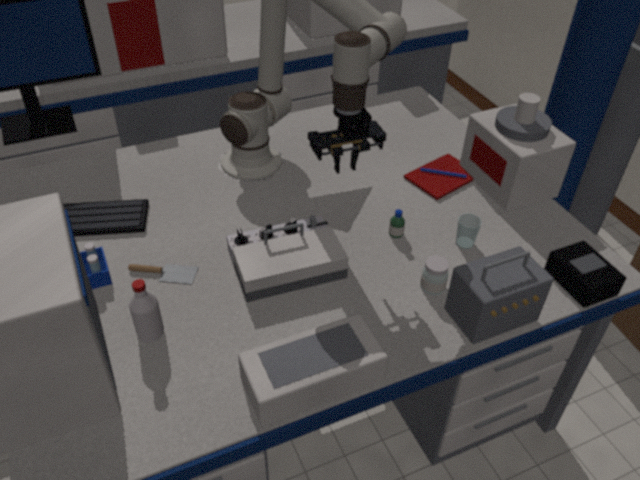

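The fin is back at its starting pixels (about (130,155) in the zoomed view). The lid is shut, no jars are left on the bench, and the bystanders are in place.

```bash
python3 -c "
from rig import r
print(r.job_done())"
```

```text
the job is handed in; nothing more can be done
None
```

The job is done and handed in at about 61 s of robot time: the dials were set to 4-2-5, the bolt drawn and the lid swung back to about 1.7 rad. Three amber jars were on the bench and all three are in the case. The lid is shut and the bolt is home.

- **Jars:** They stand in three front-row cells, at y = 102, -34 and -102 mm. One jar moved about 3 cm early in the run without the arm near it, so I measured it again before picking it up.
- **Last checks:**
  - The dials pointed at their dots.
  - The jars looked upright in their cells before the lid closed; I could not see them once it was shut.
  - The lid corners and the bolt's fin were back at their starting pixels. The bolt moved 25.4 mm of its 26 mm, so it is under 1 mm from home by that measure.
  - The other things on the bench looked unmoved, and the gripper was clear of everything.
- **Disagreements:** The scene and side cameras differed by up to 7 mm on jar positions, so I relied on the wrist camera for the grasps. No check failed.

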